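# Charge the sample mill with grinding balls and nuts

## Task

Charge the mill for a run: take the lid off its jar, and with the scoop, never with the fingers, transfer all the white grinding balls and all the nuts from the two steel bins into the jar. Then stand the scoop back on the tray, close the jar with its lid so that it sits fully home, and only then press the mill's start button right down. Leave the beaker, the wash bottle and the sample cup standing where they are.

Things in the scene. Friction and masses are not known exactly. Their poses are not given: they have to be found in the camera images.
- mill: Low white bench mill, fixed: housing 200 (x) x 270 (y) x 60 mm high; origin: centre of its underside, z up. A round steel jar (outer diameter 108, inner 96, 66 mm deep, rim 140 mm above the desk) is clamped on it at x 0, y -55 mm; the panel with the start button lies on its +y side.
- jar_mouth (a point): Centre of the jar's mouth, in the plane of the rim, 140 mm above the desk.
- jar_floor (a point): Centre of the jar's inner floor, 66 mm below the rim; z up.
- start (a joint): The mill's start button, a spring push button pressed straight down: 0 up, 0.006 m fully down, which takes 5 N; it counts as pressed beyond 0.0045.
- start_top (a point): Centre of the start button's cap (diameter 28 mm), 82 mm above the desk at rest.
- lid: Steel jar lid, loose, 0.2 kg: flange 112 mm across, 8 thick; below it a spigot 88 mm across, 8 deep (4 mm play all round in the jar); on a stem above, a black knob 26 mm across, spanning 18 to 42 mm above the flange's underside. Origin: centre of the flange's underside, z up. It closes the jar at the start; on a flat surface its origin is 8 mm up.
- tray: Shallow grey-green tray, fixed, 426 (x) x 206 (y) mm, rim 17 mm high; inner floor 3 mm above the desk, about 380 x 150 mm; origin: centre of its underside. The scoop stands on it at the start. A glass rod and forceps (10 mm high) lie fixed along its long sides in the -x half, 60 mm or more off its middle line; the +x half is empty.
- scoop: Aluminium scoop, loose, 0.14 kg, on the tray. Origin: middle of the flat underside, z up, open mouth toward +x. Pan floor 2 mm thick from x -37 to a thin straight lip at x +47, 72 mm wide (68 inside); side walls 36 mm high at the back, falling to the lip; closed back. A strut on the back carries a black handle bar along x from -39 to -109: 16 mm wide (y), z 52 to 74, free on both sides and below.
- ball_bin: Steel hopper-front bin, the balls in its back half at the start; fixed; the two bins are alike and stand in either place. Inside: flat floor 3 mm above the desk, 120 mm long (x -60 to 60) and 84 wide; upright sides; the low front slopes up at 25 degrees to a rim 22 mm high at x -102; the back slopes up at 65 degrees to 61 mm at x +88. Origin: centre of the floor's underside, x toward the back.
- nut_bin: Steel hopper-front bin, the nuts in its back half at the start; fixed; the two bins are alike and stand in either place. Inside: flat floor 3 mm above the desk, 120 mm long (x -60 to 60) and 84 wide; upright sides; the low front slopes up at 25 degrees to a rim 22 mm high at x -102; the back slopes up at 65 degrees to 61 mm at x +88. Origin: centre of the floor's underside, x toward the back.
- ball0: White ceramic grinding ball, diameter 24 mm, 25 g; origin at its centre. 3 to 6 of the six are present.
- ball1: White ceramic grinding ball, diameter 24 mm, 25 g; origin at its centre. 3 to 6 of the six are present.
- ball2: White ceramic grinding ball, diameter 24 mm, 25 g; origin at its centre. 3 to 6 of the six are present.
- ball3: White ceramic grinding ball, diameter 24 mm, 25 g; origin at its centre. 3 to 6 of the six are present.
- ball4: White ceramic grinding ball, diameter 24 mm, 25 g; origin at its centre. 3 to 6 of the six are present.
- ball5: White ceramic grinding ball, diameter 24 mm, 25 g; origin at its centre. 3 to 6 of the six are present.
- nut0: Brown hazelnut, hard, 26 mm long and 22 mm thick, 12 g; origin near its middle, long axis x. 2 to 5 of the five are present.
- nut1: Brown hazelnut, hard, 26 mm long and 22 mm thick, 12 g; origin near its middle, long axis x. 2 to 5 of the five are present.
- nut2: Brown hazelnut, hard, 26 mm long and 22 mm thick, 12 g; origin near its middle, long axis x. 2 to 5 of the five are present.
- nut3: Brown hazelnut, hard, 26 mm long and 22 mm thick, 12 g; origin near its middle, long axis x. 2 to 5 of the five are present.
- nut4: Brown hazelnut, hard, 26 mm long and 22 mm thick, 12 g; origin near its middle, long axis x. 2 to 5 of the five are present.
- beaker: Glass beaker, loose bystander, diameter 70, 93 mm high; origin: centre of its underside.
- wash_bottle: White squeeze bottle with a red cap, loose bystander, 67 mm across, 177 mm high.
- sample_cup: Clear cup with a red screw lid, loose bystander, 69 mm across, 76 mm high; origin: centre of its underside.
There are look-alikes about, which are no part of the job. What is shaped like the scoop but green is not meant.

How it is judged:
By the outcome, as a careful person would: the job done as asked, in the order asked, and still so for the second after the job is handed in, with the robot touching nothing.
Of ball0, ball1, ball2, ball3, ball4, ball5 only 3 to 6 are there at a start; the rules pass over those that are not, and their reading is None.
Of nut0, nut1, nut2, nut3, nut4 only 2 to 5 are there at a start; the rules pass over those that are not, and their reading is None.
At some moment in a run one of scoop, lid may be knocked a few centimetres aside while the robot is not near it.
It also fails if it takes over 210 s, if anything falls off the work surface, if the arm or the gripper's body presses on something with over 40 N, if the wrist force passes 120 N, or if a joint passes its speed limit or range.

## Robot

A 6-joint arm with a two-finger parallel gripper is mounted at the origin on a cart in front of the work surface, level with it; the furniture and walls round the work are solid. World frame = base frame: x ahead of the robot, y to its left, z up, the work surface at z = 0. Lengths are in m, angles in rad, forces in N, time in s.
With the tool pointing down it reaches from about 0.275 to 0.825 m from the base axis. Payload 4.9 kg.
Tool frame: the origin (TCP) lies midway between the tips of the shut fingers; the grasp point (between the pads) lies r.grip_point_offset behind it (r.grip_point_offset is the distance from the TCP to the grasp point, in m); z points along the fingers, y is the line along which they close (so a half turn about z gives the same grasp; the last joint's range is limited). The gripper opens to 85 mm and grips with 20 to 120 N. Pads are 22 mm wide; open, the fingers measure 114 mm over their backs; the gripper's body (76 mm by 85 mm) begins 54 mm behind the grasp point. The pads swing forward as they close: fully open they stand 13 mm farther back than shut.
Start: joints at [-1.408, 0.326, -0.193, 1.052, 0, 1.437], TCP at [0.161, -0.526, 0.231] pointing down, gripper open.
Joint ranges: [-2.65, 2.65], [-0.97, 1.79], [-1.3, 1.35], [-1.93, 2.1], [-1.47, 1.37], [-3.14, 3.14]. Speed limits (rad/s): [2.57, 2.57, 3.14, 3.14, 3.14, 3.14].

## Interface

Orientations are given as a rotation vector (axis times angle).
In Python, from bench import r gives the robot as it stands.
- The arm moves only by the tool arm_command, never from a script. Its argument "rows" is one flat list of numbers, 7 for each row, row after row: the shift along the world's x, y, z in mm, then the turn, a rotation vector about the world's x, y, z in rad, then the closure, from -1 (fully open) to 1 (shut), so that 0 is half open. A call has 1 to 10 rows; each row shifts and turns the commanded pose from where the row before left it; what a row does not reach is not made up. A row lasts 1/10 s, in which the tool goes at most 50 mm and 8.59 degrees, less where a joint would pass 70% of its speed; a pose out of reach is approached as far as the arm can. A call with a gripper value outside its range is refused whole. The fingers move at their own pace and stop on an object; the grip force is fixed at half the most. Time passes only in rows, so rows that do not move let the fingers close. It gives the time, the measured TCP pose, the force, the opening and the grip force at its end, in the units of the state.
- r.get_state(): the state, without advancing time (a new reading comes with each control period).
- r.camera(name): name is "scene" or "top" or "wrist"; returns (picture, depth): 480x640x3 uint8, red, green, blue; 480x640 float32, m along the optical axis (not along the pixel's ray), 0 where there is no reading.
- r.camera_model(name): a dict with "fovy" (degrees; the focal length in pixels is half the picture's height over the tangent of half this angle, whatever the lens; pixels are square), "cx", "cy" (the principal point, pixels), "R" (3x3) and "t" (3): a world point X has camera coordinates R X + t; the wrist camera has in their place "mount" (4x4, takes a point from camera to tool coordinates, whose origin is the TCP and whose axes are the flange's). Camera axes: x right, y down, z forward; pixel columns grow to the right and rows downward; lengths in m; the calibration is good to about 2 mm. A picture is of the moment at which its call begins: read the wrist's pose just before it. camera_model takes no time and is no camera call.
- r.finish_job(): hands the job in; it is judged then, once.
Trained networks look in the newest picture that a camera, given by its name, has taken for a name from the list of things; names that differ only in an ending like _2 or _b are one class to them, and where a whole thing is asked for, a point or a joint stands for the part that bears it (a point fixed in the world has none). Each returns a list of dicts, best first, with "score" (0 to 1); they miss things now and then, are a little off and sometimes report something else, mostly with a low value. They report only what shows in the picture. A call takes as long as a camera call. They do not tell look-alikes from the thing itself.
- r.look_for(camera, label): "rect" ([centre column, centre row, width, height] in pixels, round what is visible of it).
- r.cut_out(camera, label): "pixels" (480x640 bool, what is visible of it) and "rect" ([centre column, centre row, width, height] in pixels, round what is visible of it).
The state is a dict: "time": time; "joint_positions": joint angles; "qvel": joint speeds; "joint_torque": joint torques, N m; "position": TCP position; "tcp_rot": TCP orientation; "wrist_force": force on the tool from outside, world axes, zero at the start; "torque": the same for the moment, N m; "finger_gap": finger opening in m; "grasp_force": force on a finger pad.
Only numpy, scipy, OpenCV 4.12 (cv2) and the standard library are available. Lean on these libraries where they do the work, as an engineer would, in place of code of your own. Each camera call takes 0.05 s, during which the arm holds its last target. There are 200 camera calls.

## Working session

There is one attempt and no reset: what is moved stays moved. The work goes in short steps, Python scripts to look and compute and a tool call to move; the robot and the scene stay as the last step left them, time stands still between calls to the robot, and variables do not carry over. Pictures are saved under pics/ and viewed, at most 14 in all, crops included, and the job is handed in when it is done.

Besides the shell and the picture viewer there is one more tool, called after "Request:" as a command line: name --argument value ..., lists and objects as JSON in quotes. arm_command: Moves the arm, as the interface text tells. Its arguments: {"type":"object","properties":{"rows":{"type":"array"}},"required":["rows"]}

```bash
ls; mkdir -p pics; cat > h.py <<'E'
import numpy as np, cv2
from bench import r
from scipy.spatial.transform import Rotation as Ro
def cam(n):
    s=r.get_state(); im,d=r.camera(n); m=r.camera_model(n)
    f=240/np.tan(np.radians(m["fovy"])/2)
    v,u=np.mgrid[0:480,0:640]
    P=np.stack([(u-m["cx"])/f*d,(v-m["cy"])/f*d,d],-1)
    if "mount" in m:
        T=np.array(m["mount"]); P=P@T[:3,:3].T+T[:3,3]
        P=P@Ro.from_rotvec(s["tcp_rot"]).as_matrix().T+np.array(s["position"])
    else:
        P=(P-np.array(m["t"]))@np.array(m["R"])
    P[d==0]=np.nan
    return im,d,P
def save(n,im): cv2.imwrite("pics/"+n+".png",im[:,:,::-1])
E
python3 - <<'E'
from h import *
a,d,P=cam("scene"); b,d2,P2=cam("top")
save("scene0",a); save("top0",b); np.savez("p0.npz",P=P,P2=P2)
for l in ["mill","lid","tray","scoop","ball_bin","nut_bin","ball0","nut0","beaker","wash_bottle","sample_cup","start"]:
    for x in r.cut_out("top",l):
        q=P2[x["pixels"]]; print(l,round(x["score"],2),np.round(x["rect"]),np.round(np.nanmedian(q,0),3))
s=r.get_state();print(s);print(r.grip_point_offset)
for n in("top","scene"):
  m=r.camera_model(n);print(n,m)
E
```

```text
pics
mill 0.96 [215. 234. 104.  80.] [0.577 0.375 0.061]
mill 0.66 [407. 219.   6.   8.] [ 0.657 -0.183  0.023]
lid 0.76 [227. 225.  43.  44.] [0.594 0.295 0.148]
lid 0.58 [399. 240.   8.   5.] [ 0.606 -0.175  0.024]
tray 0.92 [335. 277.  84. 157.] [0.486 0.014 0.004]
tray 0.5 [410. 237.  45.  75.] [ 0.602 -0.2    0.012]
tray 0.37 [408. 219.   9.   9.] [ 0.657 -0.183  0.023]
tray 0.33 [226. 225.  36.  42.] [0.593 0.295 0.148]
scoop 0.79 [175. 326.  42.  49.] [0.353 0.452 0.004]
ball_bin 0.75 [409. 236.  45.  76.] [ 0.606 -0.199  0.012]
nut_bin 0.56 [463. 241.  46.  76.] [ 0.594 -0.349  0.014]
ball0 0.55 [403. 228.   5.   5.] [ 0.632 -0.181  0.025]
ball0 0.48 [401. 239.   6.   8.] [ 0.606 -0.175  0.024]
ball0 0.48 [406. 218.   4.   5.] [ 0.658 -0.182  0.026]
ball0 0.37 [417. 228.   4.   5.] [ 0.628 -0.218  0.026]
nut0 0.64 [455. 244.   8.   8.] [ 0.593 -0.322  0.02 ]
nut0 0.58 [468. 226.  10.   6.] [ 0.646 -0.361  0.021]
nut0 0.55 [214. 235. 105.  83.] [0.578 0.373 0.061]
nut0 0.43 [465. 234.   8.  14.] [ 0.622 -0.354  0.021]
nut0 0.21 [364. 169.  38.  37.] [ 0.777 -0.045  0.111]
beak
[... 792 characters left out ...]
 0.62809368]), 'torque': array([0.04007002, 0.01669535, 0.03115836]), 'grasp_force': 0.0, 'finger_gap': 0.08519711693583994}
0.0187
top {'fovy': 56.72958237176766, 'cx': 320.74742363588393, 'cy': 240.3798099809095, 'R': array([[ 0.02499244, -0.99968635, -0.00160889],
       [-0.97364735, -0.02397645, -0.22679497],
       [ 0.22668526,  0.00723465, -0.9739412 ]]), 't': array([0.03903962, 0.58118869, 1.13885759])}
scene {'fovy': 43.96495498682229, 'cx': 316.2852832734119, 'cy': 250.8065030565153, 'R': array([[-0.74249153, -0.66944607, -0.0234155 ],
       [-0.39270053,  0.4633362 , -0.79442172],
       [ 0.54267174, -0.58065612, -0.60691503]]), 't': array([0.44202196, 0.30548302, 1.28888946])}
```

```bash
python3 - <<'E'
import cv2
a=cv2.imread("pics/top0.png")[120:420,120:520]
cv2.imwrite("pics/top0c.png",cv2.resize(a,(800,600),interpolation=cv2.INTER_CUBIC))
E
```

```text
(no output)
```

View pics/top0c.png

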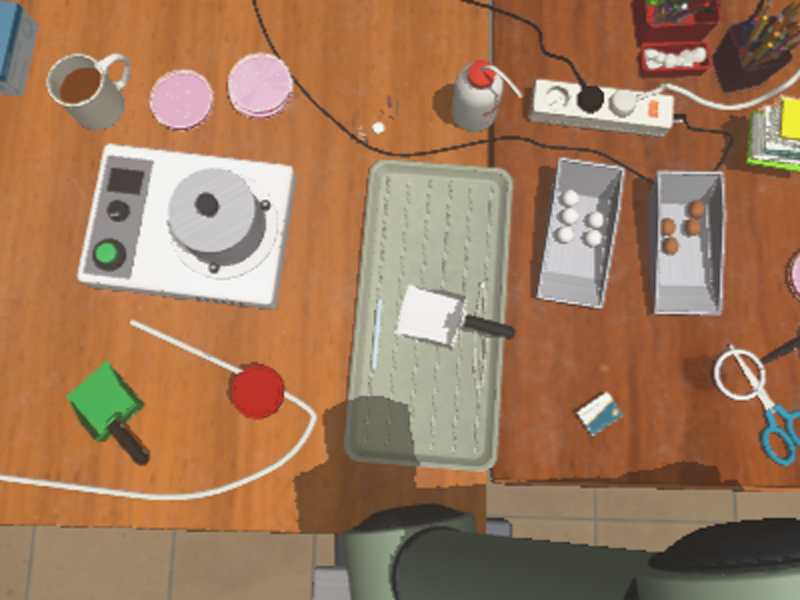

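View pics/scene0.png

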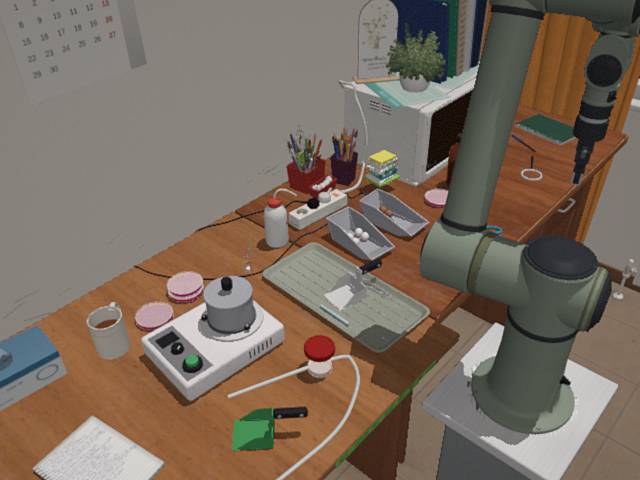

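The top crop shows the aluminium scoop on the tray at (430,318), handle towards (515,332). The green look-alike is at (105,400). There are 5 balls around (580,220), 4 nuts around (682,228), the jar with its lid at (210,208) and the green start button at (107,253). In the empty half of the tray there is room for the lid.

```bash
python3 - <<'E'
from h import *
Z=np.load("p0.npz");P=Z["P2"];b=cv2.imread("pics/top0.png")[:,:,::-1].astype(int)
v,u=np.mgrid[0:480,0:640]
def near(x,y,rad): return np.hypot(P[...,0]-x,P[...,1]-y)<rad
z=P[...,2]
def rect(m,n):
    q=P[m][:,:2]*1000; (c,wh,a)=cv2.minAreaRect(q.astype(np.float32)); print(n,m.sum(),np.round(c,1),np.round(wh,1),round(a,1),"mean",np.round(P[m].mean(0)*1000,1))
rect(near(.594,.295,.08)&(z>.143)&(z<.153),"lidflange")
rect(near(.594,.295,.04)&(z>.172),"knob")
rect(near(.551,.448,.03)&(z>.078),"start")
rect(near(.577,.375,.2)&(z>.05)&(z<.07)&(b.min(-1)>150),"housing")
# tray rim
m=(abs(P[...,0]-.49)<.26)&(P[...,1]>-.11)&(P[...,1]<.14)&(z>.012)&(z<.02)
rect(m,"tray rim")
m=near(.43,0,.12)&(z>.03); rect(m,"scoop"); 
m=near(.40,-.05,.12)&(z>.045)&(b.max(-1)<90); rect(m,"handle")
m=near(.42,.02,.1)&(z<.03)&(b.min(-1)>170); rect(m,"pan")
for n,y in(("ballbin",-.2),("nutbin",-.35)):
    m=(abs(P[...,1]-y)<.075)&(abs(P[...,0]-.6)<.14)&(z>.008); rect(m,n)
    m&=z>.04; rect(m,n+"hi")
m=(P[...,0]>.6)&(P[...,1]<.12)&(P[...,1]>-.12)&(z>.015)
rect(m,"wash etc")
E
```

```text
lidflange 1334 [596.8 297.2] [110.5 109.1] 47.0 mean [595.2 296.2 148.2]
knob 89 [596.3 296.6] [23.5 23.6] 70.1 mean [595.5 296.3 181.4]
start 80 [551.2 448.9] [26.7 25. ] 29.6 mean [551.1 448.6  82.1]
housing 3484 [602.4 351.5] [269.3 199.4] 84.5 mean [591.3 339.   60.7]
tray rim 1459 [508.8  14.9] [215.1 452. ] 87.3 mean [488.4  13.8  16. ]
scoop 236 [472.9 -39.8] [115.5  71.8] 75.4 mean [469.3 -49.7  65.7]
handle 152 [466.  -64.4] [64.2 16.5] 77.3 mean [465.6 -63.8  75.3]
pan 728 [431.2  13.7] [157.2 176.4] 84.8 mean [476.1  23.5   5.4]
ballbin 1528 [ 622.5 -188.6] [131.9 233.8] 79.5 mean [ 618.2 -198.4   30.2]
ballbinhi 417 [ 629.6 -196.3] [ 92.8 145.9] 82.0 mean [ 664.7 -205.8   54. ]
nutbin 1694 [ 617.3 -343.5] [112.6 247.2] 84.2 mean [ 607.1 -345.4   30.3]
nutbinhi 476 [ 618.1 -341.3] [ 93.7 147. ] 89.8 mean [ 652.1 -345.4   53.2]
wash etc 10740 [818.   -1.3] [434.3 240. ] 0.4 mean [1001.5   -3.2  238.6]
```

Request:
arm_command --rows '[30, 45, 5, 0, 0, 0, -1, 30, 45, 5, 0, 0, 0, -1, 30, 45, 5, 0, 0, 0, -1, 30, 45, 5, 0, 0, 0, -1, 30, 45, 5, 0, 0, 0, -1, 30, 45, 5, 0, 0, 0, -1, 30, 45, 5, 0, 0, 0, -1, 30, 45, 5, 0, 0, 0, -1, 30, 45, 5, 0, 0, 0, -1, 0, 0, 0, 0, 0, 0, -1]'

```text
time: 1.7
position: [0.4121, -0.1485, 0.2736]
tcp_rot: [-3.104, -0.479, -0.004]
wrist_force: [-0.1, -0.0, -0.4]
finger_gap: 0.0852
grasp_force: 0.0
```

```bash
python3 - <<'E'
from h import *
s=r.get_state(); print(s["time"],s["position"],s["joint_positions"])
a,d,P=cam("wrist"); save("w1",a); np.savez("p1.npz",P=P)
for l in ["scoop","ball_bin","nut_bin","tray","ball0","nut0"]:
    for x in r.cut_out("wrist",l):
        q=P[x["pixels"]]; print(l,round(x["score"],2),np.round(x["rect"]),np.round(np.nanmedian(q,0),3))
m=r.camera_model("wrist"); print(m)
E
```

```text
1.7 [ 0.41207321 -0.14851153  0.27356808] [-5.16101787e-01  8.73174889e-02 -3.86766828e-01  1.09490334e+00
  1.93541001e-03  2.31906682e+00]
scoop 0.84 [199.  71. 161. 142.] [0.48  0.004 0.007]
ball_bin 0.86 [426.  62. 173. 124.] [ 0.559 -0.195  0.007]
nut_bin 0.98 [570.  95. 140. 189.] [ 0.564 -0.347  0.01 ]
tray 0.81 [171. 147. 290. 292.] [0.407 0.019 0.005]
ball0 0.85 [467.  11.  31.  21.] [ 0.6   -0.215  0.024]
ball0 0.38 [422.   2.  10.   4.] [ 0.597 -0.179  0.02 ]
nut0 0.72 [635.  13.   9.  26.] [ 0.643 -0.355  0.018]
nut0 0.71 [625.  38.  30.  33.] [ 0.621 -0.354  0.023]
nut0 0.7 [576.  61.  29.  34.] [ 0.593 -0.323  0.023]
nut0 0.66 [200.  72. 164. 144.] [0.479 0.003 0.007]
{'fovy': 59.5238078722357, 'cx': 320.25386545617386, 'cy': 247.9641845895735, 'mount': array([[ 3.23909489e-04, -9.50314881e-01, -3.11290094e-01,
         7.88537096e-02],
       [ 9.99999920e-01,  2.34183837e-04,  3.25616136e-04,
        -2.39444212e-04],
       [-2.36538751e-04, -3.11290175e-01,  9.50314880e-01,
        -1.44314856e-01],
       [ 0.00000000e+00,  0.00000000e+00,  0.00000000e+00,
         1.00000000e+00]])}
```

View pics/w1.png

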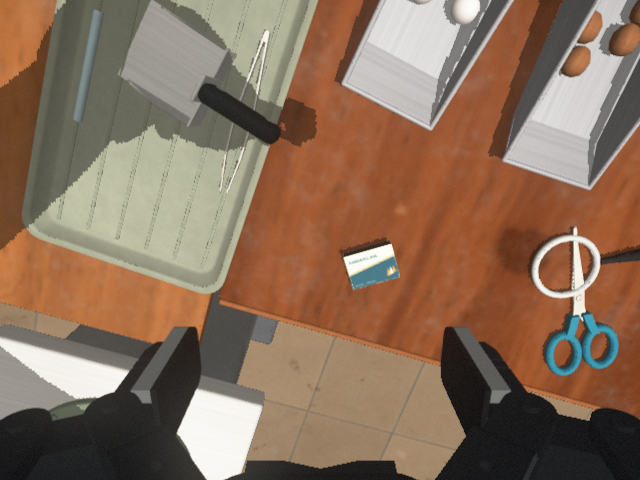

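Request:
arm_command --rows '[17, 41, 0, 0, 0, 0.149, -1, 17, 41, 0, 0, 0, 0.149, -1, 17, 41, 0, 0, 0, 0.149, -1, 17, 41, 0, 0, 0, 0.149, -1, 17, 41, 0, 0, 0, 0.149, -1, 17, 41, 0, 0, 0, 0.149, -1, 17, 41, 0, 0, 0, 0.149, -1, 17, 41, 0, 0, 0, 0.149, -1, 17, 41, 0, 0, 0, 0.149, -1, 17, 41, 0, 0, 0, 0.149, -1]'

```text
time: 3.05
position: [0.5806, 0.2568, 0.2725]
tcp_rot: [1.965, 2.451, -0.0]
wrist_force: [-0.1, 0.6, -0.2]
finger_gap: 0.0852
grasp_force: 0.0
```

Request:
arm_command --rows '[3, 6, -5, 0, 0, 0.149, -1, 3, 6, -5, 0, 0, 0.149, -1, 3, 6, -5, 0, 0, 0.149, -1, 0, 0, -5, 0, 0, 0.149, -1, 0, 0, -5, 0, 0, 0.149, -1, 0, 0, -5, 0, 0, 0.149, -1, 0, 0, -5, 0, 0, 0.149, -1, 0, 0, -5, 0, 0, 0.149, -1, 0, 0, -5, 0, 0, 0.149, -1, 0, 0, 0, 0, 0, 0.149, -1]'

```text
time: 4.05
position: [0.5887, 0.2728, 0.2265]
tcp_rot: [0.217, -3.132, 0.001]
wrist_force: [-0.1, -0.5, 0.1]
finger_gap: 0.0854
grasp_force: 0.0
```

```bash
python3 - <<'E'
from h import *
s=r.get_state(); print(s["position"],s["tcp_rot"],s["joint_positions"])
a,d,P=cam("wrist"); save("w2",a)
for l in ["lid","start"]:
    for x in r.cut_out("wrist",l):
        q=P[x["pixels"]];q=q[~np.isnan(q[:,0])]; k=q[q[:,2]>.172]; f=q[(q[:,2]>.143)&(q[:,2]<.152)]
        print(l,round(x["score"],2),np.round(x["rect"]))
        for w in(k,f):
            if len(w)>20: c,rad=cv2.minEnclosingCircle((w[:,:2]*1000).astype(np.float32)); print(len(w),np.round(w.mean(0)*1000,1),c,rad)
# refine scoop handle from first wrist view
P=np.load("p1.npz")["P"]; b=cv2.imread("pics/w1.png").astype(int)
m=(np.hypot(P[...,0]-.46,P[...,1]+.06)<.08)&(P[...,2]>.06)&(b.max(-1)<90)
print(m.sum(),cv2.minAreaRect((P[m][:,:2]*1000).astype(np.float32)),np.median(P[m],0))
m=(np.hypot(P[...,0]-.48,P[...,1]-.01)<.08)&(P[...,2]<.012)&(b.min(-1)>110)&(abs(b[...,0]-b[...,2])<25)
print(m.sum(),cv2.minAreaRect((P[m][:,:2]*1000).astype(np.float32)))
E
```

```text
[0.58868447 0.27277971 0.22646896] [ 2.17093045e-01 -3.13212516e+00  8.99537049e-04] [ 3.20268274e-01  5.17320406e-01  9.00542103e-02  1.14556410e+00
 -6.98956828e-05  1.81866215e-01]
18041 ((443.59619140625, -78.05133819580078), (112.34756469726562, 55.81029510498047), 34.27396774291992) [ 0.40659233 -0.09685231  0.34042915]
10012 ((474.0303039550781, 1.8271484375), (140.40640258789062, 152.95465087890625), 34.5291633605957)
```

```bash
python3 - <<'E'
from h import *
a,d,P=cam("wrist"); a=a.astype(int)
z=P[...,2]
for lo,hi,rad in((.174,.19,.05),(.143,.152,.09)):
    m=(np.hypot(P[...,0]-.596,P[...,1]-.296)<rad)&(z>lo)&(z<hi); w=P[m]
    if len(w)>20: print(len(w),np.round(w.mean(0)*1000,1),cv2.minEnclosingCircle((w[:,:2]*1000).astype(np.float32)))
P=np.load("p1.npz")["P"]; b=cv2.imread("pics/w1.png").astype(int)
m=(np.hypot(P[...,0]-.46,P[...,1]+.06)<.08)&(P[...,2]>.06)&(P[...,2]<.09)&(b.max(-1)<90)
print(m.sum(),cv2.minAreaRect((P[m][:,:2]*1000).astype(np.float32)),np.median(P[m],0))
E
```

```text
2174 [594.  296.8 182.7] ((595.76611328125, 297.4388122558594), 12.998063087463379)
25324 [590.8 296.3 149.5] ((596.046875, 297.64874267578125), 56.20059585571289)
1911 ((466.4102783203125, -64.56611633300781), (69.57868957519531, 17.39696502685547), 76.57341003417969) [ 0.46714557 -0.06455543  0.0770811 ]
```

View pics/w2.png

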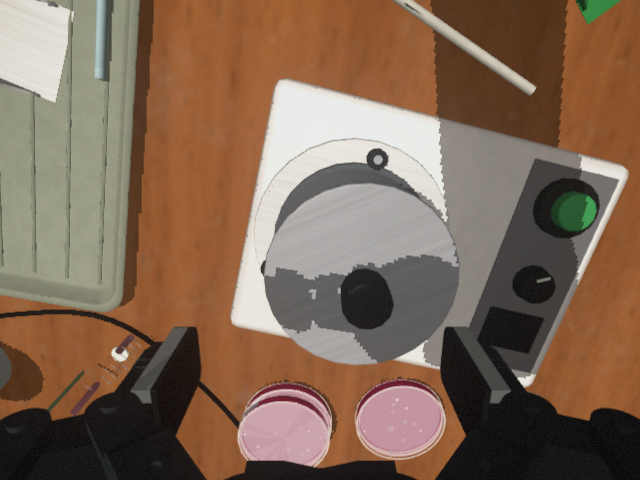

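Request:
arm_command --rows '[3, 12, 0, 0, 0, 0, -1, 4, 12, 0, 0, 0, 0, -1, 0, 0, -20, 0, 0, 0, -1, 0, 0, -20, 0, 0, 0, -1, 0, 0, -20, 0, 0, 0, -1, 0, 0, -16, 0, 0, 0, -1, 0, 0, 0, 0, 0, 0, 1, 0, 0, 0, 0, 0, 0, 1, 0, 0, 0, 0, 0, 0, 1, 0, 0, 0, 0, 0, 0, 1]'

```text
time: 5.25
position: [0.5963, 0.2992, 0.153]
tcp_rot: [-0.212, 3.132, 0.0]
wrist_force: [0.4, -6.6, 3.7]
finger_gap: 0.0279
grasp_force: 2.7
```

Request:
arm_command --rows '[0, 0, 0, 0, 0, 0, 1, 0, 0, 0, 0, 0, 0, 1, 0, 0, 10, 0, 0, 0, 1, 0, 0, 20, 0, 0, 0, 1, 0, 0, 30, 0, 0, 0, 1]'

```text
time: 5.75
position: [0.5935, 0.2983, 0.2102]
tcp_rot: [0.212, -3.129, 0.002]
wrist_force: [1.0, 0.5, -2.8]
finger_gap: 0.0244
grasp_force: 59.0
```

Request:
arm_command --rows '[2, -30, 0, 0, 0, 0, 1, 2, -45, 0, 0, 0, 0, 1, 2, -45, 0, 0, 0, 0, 1, 2, -45, 0, 0, 0, 0, 1, 2, -45, 0, 0, 0, 0, 1, 2, -45, 0, 0, 0, 0, 1, 1, -25, 0, 0, 0, 0, 1, 0, -12, 0, 0, 0, 0, 1, 0, 0, -10, 0, 0, 0, 1, 0, 0, -30, 0, 0, 0, 1]'

```text
time: 6.75
position: [0.6106, 0.0077, 0.1737]
tcp_rot: [-0.213, 3.129, 0.0]
wrist_force: [1.0, -0.3, -2.7]
finger_gap: 0.0245
grasp_force: 59.3
```

Request:
arm_command --rows '[0, 0, -40, 0, 0, 0, 1, 0, 0, -40, 0, 0, 0, 1, 0, 0, -20, 0, 0, 0, 1, 0, 0, -20, 0, 0, 0, 1, 0, 0, 0, 0, 0, 0, 1, 0, 0, 0, 0, 0, 0, 1]'

```text
time: 7.35
position: [0.6079, 0.0084, 0.0513]
tcp_rot: [0.215, -3.133, -0.001]
wrist_force: [1.6, -0.0, -2.6]
finger_gap: 0.0242
grasp_force: 59.4
```

Request:
arm_command --rows '[0, 0, -12, 0, 0, 0, 1, 0, 0, -8, 0, 0, 0, 1, 0, 0, -4, 0, 0, 0, 1, 0, 0, -2, 0, 0, 0, 1, 0, 0, -2, 0, 0, 0, 1, 0, 0, 0, 0, 0, 0, 1, 0, 0, 0, 0, 0, 0, 1]'

```text
time: 8.05
position: [0.6087, 0.0068, 0.024]
tcp_rot: [-0.212, 3.134, -0.0]
wrist_force: [-0.2, -0.2, -2.9]
finger_gap: 0.0242
grasp_force: 59.3
```

Request:
arm_command --rows '[0, 0, -2, 0, 0, 0, 1, 0, 0, -1, 0, 0, 0, 1, 0, 0, 0, 0, 0, 0, 1]'

```text
time: 8.35
position: [0.6087, 0.0067, 0.0238]
tcp_rot: [-0.212, 3.133, -0.001]
wrist_force: [-8.2, 0.3, 20.4]
finger_gap: 0.0244
grasp_force: 61.8
```

Request:
arm_command --rows '[0, 0, 0, 0, 0, 0, -1, 0, 0, 0, 0, 0, 0, -1, 0, 0, 0, 0, 0, 0, -1, 0, 0, 0, 0, 0, 0, -1, 0, 0, 0, 0, 0, 0, -1, 0, 0, 20, 0, 0, 0, -1, 0, 0, 40, 0, 0, 0, -1, 0, 0, 40, 0, 0, 0, -1]'

```text
time: 9.15
position: [0.6075, 0.0069, 0.1208]
tcp_rot: [0.212, -3.132, -0.001]
wrist_force: [1.0, -0.6, 0.5]
finger_gap: 0.0854
grasp_force: 0.0
```

Request:
arm_command --rows '[-10, -5, 10, 0, 0, 0.134, -1, -20, -10, 10, 0, 0, 0.134, -1, -20, -10, 10, 0, 0, 0.134, -1, -20, -10, 0, 0, 0, 0.134, -1, -20, -10, 0, 0, 0, 0.134, -1, -20, -10, 0, 0, 0, 0.134, -1, -20, -10, 0, 0, 0, 0.133, -1, -7, -4, 0, 0, 0, 0.133, -1, -5, -2, 0, 0, 0, 0.133, -1, 0, 0, 0, 0, 0, 0, -1]'

```text
time: 10.15
position: [0.4658, -0.0643, 0.1507]
tcp_rot: [1.947, -2.465, -0.0]
wrist_force: [-0.2, -0.1, -0.4]
finger_gap: 0.0858
grasp_force: 0.0
```

```bash
python3 - <<'E'
from h import *
s=r.get_state(); print(s["position"],s["tcp_rot"],s["joint_positions"])
a,d,P=cam("wrist"); save("w3",a); a=a.astype(int); z=P[...,2]
m=(np.hypot(P[...,0]-.466,P[...,1]+.065)<.08)&(z>.06)&(z<.09)&(a.max(-1)<90)
print(m.sum(),cv2.minAreaRect((P[m][:,:2]*1000).astype(np.float32)),np.median(P[m],0))
E
```

```text
[ 0.46575842 -0.06432489  0.15071354] [ 1.94718973e+00 -2.46505245e+00 -4.80450705e-04] [-2.94401987e-01  2.56792987e-01 -5.14911027e-01  7.99486369e-01
 -3.07959445e-05 -1.63152835e+00]
3293 ((466.02813720703125, -64.5872802734375), (70.02252197265625, 16.289337158203125), 75.23638916015625) [ 0.46507355 -0.06830671  0.07720417]
```

View pics/w3.png

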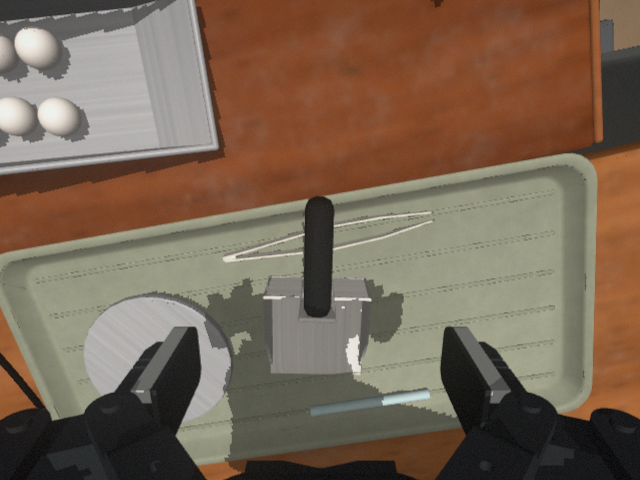

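Request:
arm_command --rows '[0, 0, -30, 0, 0, 0, -1, 0, 0, -30, 0, 0, 0, -1, 0, 0, -30, 0, 0, 0, -1, 0, 0, -19, 0, 0, 0, -1, 0, 0, 0, 0, 0, 0, 1, 0, 0, 0, 0, 0, 0, 1, 0, 0, 0, 0, 0, 0, 1, 0, 0, 0, 0, 0, 0, 1, 0, 0, 0, 0, 0, 0, 1, 0, 0, 0, 0, 0, 0, 1]'

```text
time: 11.2
position: [0.4673, -0.0643, 0.0427]
tcp_rot: [-1.948, 2.463, -0.003]
wrist_force: [0.1, -0.2, 6.6]
finger_gap: 0.0149
grasp_force: 61.0
```

Request:
arm_command --rows '[0, 0, 0, 0, 0, 0, 1, 0, 0, 8, 0, 0, 0, 1, 0, 0, 30, 0, 0, 0, 1, 0, 0, 40, 0, 0, 0, 1, 0, 0, 40, 0, 0, 0, 1, 0, 0, 0, 0, 0, 0, 1]'

```text
time: 11.8
position: [0.4698, -0.0651, 0.165]
tcp_rot: [-1.945, 2.46, -0.012]
wrist_force: [0.7, -1.1, -0.9]
finger_gap: 0.0153
grasp_force: 60.2
```

```bash
python3 - <<'E'
from h import *
s=r.get_state(); print(s["position"],s["tcp_rot"])
a,d,P=cam("wrist"); save("w4",a); a=a.astype(int)
R=Ro.from_rotvec(s["tcp_rot"]).as_matrix(); Q=(P-s["position"])@R  # tool coords
# handle in tool coords
m=(abs(Q[...,1])<.02)&(abs(Q[...,0])<.08)&(a.max(-1)<90)&(Q[...,2]<.0)&(Q[...,2]>-.06)
print("dark",m.sum(),np.nanpercentile(Q[m],[2,50,98],axis=0).round(4) if m.any() else "")
m=(Q[...,2]>.0)&(Q[...,2]<.07)&(abs(Q[...,0])<.16)&(abs(Q[...,1])<.06)&(a.min(-1)>100)
print("pan",m.sum(),np.nanpercentile(Q[m],[1,50,99],axis=0).round(4))
# bins from top view
b,d2,P2=cam("top"); save("top2",b); np.savez("p2.npz",P=P2)
E
```

```text
[ 0.46976358 -0.06512973  0.16499022] [-1.94545202  2.46020265 -0.01194028]
dark 16795 [[-0.0284 -0.0187 -0.0586]
 [ 0.0113  0.0006 -0.035 ]
 [ 0.0345  0.0188 -0.0157]]
pan 205 [[-0.0999 -0.0345  0.0355]
 [-0.0851  0.0169  0.0368]
 [-0.036   0.0367  0.0381]]
```

View pics/w4.png

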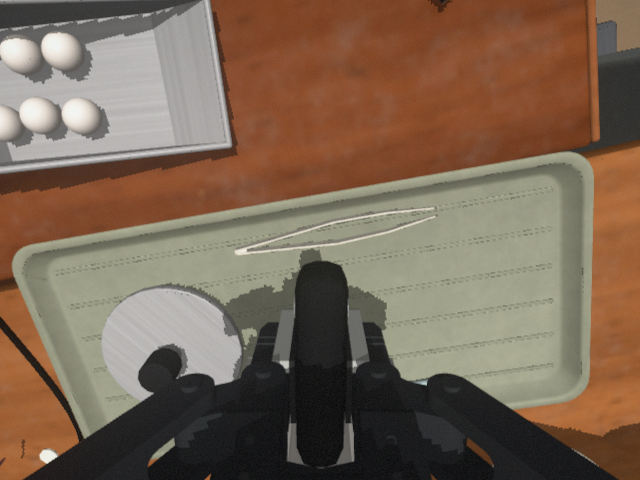

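```bash
python3 - <<'E'
from h import *
T=np.load("p0.npz")["P2"]; W=np.load("p1.npz")["P"]
for n,y0 in(("ball",-.2),("nut",-.35)):
  for nm,P in(("top",T),("wrist1",W)):
    q=P.reshape(-1,3); q=q[(abs(q[:,1]-y0)<.08)&(abs(q[:,0]-.6)<.13)&(q[:,2]>.012)&(q[:,2]<.075)]
    xs=[];lo=[];hi=[]
    for x in np.arange(.49,.70,.01):
        w=q[(q[:,0]>=x)&(q[:,0]<x+.01),1]
        if len(w)>8: xs.append(x+.005);lo.append(np.percentile(w,3));hi.append(np.percentile(w,97))
    xs,lo,hi=map(np.array,(xs,lo,hi))
    print(n,nm,"x",(xs[[0,-1]]*1000).round(),"xmin/max",np.percentile(q[:,0],[.3,99.7]).round(4))
    print((lo*1000).round().tolist());print((hi*1000).round().tolist())
# back floor corner & front: floor pixels extents along x of flat floor (|z-3mm|<2.5)
  q=T.reshape(-1,3); q=q[(abs(q[:,1]-y0)<.025)&(abs(q[:,0]-.6)<.13)]
  print("profile",[(int(x*1000),round(float(np.median(w))*1000,1)) for x in np.arange(.48,.72,.008) if len(w:=q[(q[:,0]>=x)&(q[:,0]<x+.008),2])>3])
E
```

```text
ball top x [505. 695.] xmin/max [0.5041 0.7037]
[-223.0, -223.0, -225.0, -228.0, -230.0, -232.0, -233.0, -234.0, -236.0, -235.0, -237.0, -240.0, -240.0, -242.0, -244.0, -245.0, -246.0, -246.0, -247.0, -244.0]
[-177.0, -138.0, -137.0, -137.0, -139.0, -139.0, -141.0, -143.0, -145.0, -146.0, -148.0, -149.0, -150.0, -152.0, -152.0, -155.0, -155.0, -158.0, -160.0, -165.0]
ball wrist1 x [505. 615.] xmin/max [0.5034 0.6133]
[-225.0, -225.0, -226.0, -228.0, -231.0, -233.0, -234.0, -235.0, -237.0, -238.0, -239.0, -238.0]
[-176.0, -139.0, -138.0, -139.0, -139.0, -140.0, -142.0, -143.0, -147.0, -178.0, -205.0, -224.0]
profile [(480, -0.1), (488, 0.7), (496, 0.7), (504, 17.3), (512, 19.3), (520, 15.3), (528, 11.9), (536, 7.5), (544, 4.3), (552, 3.3), (560, 3.0), (568, 3.1), (576, 3.4), (584, 3.2), (592, 5.4), (600, 22.9), (608, 20.1), (616, 4.9), (624, 19.9), (632, 21.1), (640, 5.1), (648, 5.4), (656, 7.0), (664, 8.3), (672, 16.8), (680, 31.3), (688, 48.8), (696, 59.8)]
nut top x [495. 695.] xmin/max [0.4968 0.6916]
[-384.0, -387.0, -387.0, -387.0, -386.0, -386.0, -387.0, -387.0, -387.0, -386.0,
[... 249 characters left out ...]
 -299.0]
nut wrist1 x [495. 655.] xmin/max [0.4968 0.648 ]
[-385.0, -386.0, -386.0, -387.0, -387.0, -387.0, -387.0, -386.0, -386.0, -385.0, -385.0, -384.0, -363.0, -363.0, -362.0, -358.0, -355.0]
[-299.0, -298.0, -298.0, -298.0, -297.0, -297.0, -297.0, -297.0, -297.0, -297.0, -297.0, -297.0, -297.0, -298.0, -298.0, -353.0, -354.0]
profile [(480, 0.0), (488, -0.0), (496, 20.3), (504, 18.7), (512, 14.4), (520, 10.6), (528, 7.1), (536, 3.4), (544, 3.8), (552, 3.3), (560, 2.8), (568, 3.1), (576, 3.0), (584, 4.5), (592, 4.7), (600, 3.1), (608, 4.5), (616, 17.7), (624, 19.2), (632, 3.4), (640, 6.1), (648, 7.2), (656, 6.5), (664, 19.7), (672, 35.6), (680, 53.0), (688, 61.2), (704, 1.0), (712, 0.7)]
```

```bash
cat >> h.py <<'E'
L=np.array([-.121,0,.0395])   # lip in tool coords
BINS={"ball":(.611,-.1935,-.135),"nut":(.600,-.342,-.002)}
def pose(x,y,z,phi,th):       # lip mm, yaw, nose-down deg -> TCP pos mm, R
    t=np.radians(th); h=np.array([np.cos(phi),np.sin(phi),0]); k=np.array([0,0,1.])
    m=np.cos(t)*h-np.sin(t)*k; u=np.sin(t)*h+np.cos(t)*k
    R=np.stack([-m,np.cross(u,m),-u],1)
    return np.array([x,y,z])-R@L*1000,R
def inbin(b,x,z,th,off=0):
    bx,by,p=BINS[b]; c,s=np.cos(p),np.sin(p)
    return (bx*1000+c*x-s*off,by*1000+s*x+c*off,z,p,th)
def plan(ways,g=1,start=None):  # ways: [(pose args, nrows)] ; prints rows
    s=r.get_state(); p=np.array(s["position"])*1000; R=Ro.from_rotvec(s["tcp_rot"])
    print("from",p.round(1),"F",np.round(s["wrist_force"],1),"t",s["time"])
    prev=None
    for a,n in ways:
        tp,tR=pose(*a); tR=Ro.from_matrix(tR)
        p0,R0=p.copy(),R; w=(tR*R0.inv()).as_rotvec(); out=[]
        if prev is None: f=lambda k:(p0+(tp-p0)*k, Ro.from_rotvec(w*k)*R0)
        else:
            a0=np.array(prev,float); a1=np.array(a,float)
            def f(k):
                q,M=pose(*(a0+(a1-a0)*k)); return q,Ro.from_matrix(M)
        for i in range(1,n+1):
            q,M=f(i/n)
            dp=np.round((q-p)*2)/2; dw=np.round((M*R.inv()).as_rotvec()/.005)*.005
            p=p+dp; R=Ro.from_rotvec(dw)*R
            out+=[*[float(v) for v in dp],*[round(float(v),3) for v in dw],g]
            if np.abs(dp).max()>50 or np.linalg.norm(dw)>.149: print("!! big")
        print(a[:2],a[2:],n,[int(v) if float(v)==int(v) else v for v in out]); prev=a
    print("end",p.round(1))
E
python3 - <<'E'
from h import *
A=inbin("ball",-40,70,20)
plan([(A,12)])
E
```

```text
from [466.9 -64.3 160.7] F [-0.2  0.3 -1.9] t 11.9
(np.float64(571.363946751818), np.float64(-188.11638755970606)) (70, -0.135, 20) 12 [0.5, -9, -1, -0.02, 0.025, -0.12, 1, 0.5, -9.5, -1, -0.015, 0.025, -0.125, 1, 0.5, -9, -1, -0.02, 0.03, -0.12, 1, 0, -9.5, -1, -0.015, 0.025, -0.12, 1, 0.5, -9, -1, -0.02, 0.025, -0.12, 1, 0.5, -9, -1, -0.015, 0.03, -0.125, 1, 0.5, -9.5, -1, -0.02, 0.025, -0.12, 1, 0.5, -9, -1, -0.02, 0.025, -0.12, 1, 0.5, -9, -1, -0.015, 0.025, -0.125, 1, 0.5, -9.5, -1, -0.02, 0.03, -0.12, 1, 0.5, -9, -1, -0.015, 0.025, -0.12, 1, 0, -9.5, -1, -0.02, 0.025, -0.125, 1]
end [ 471.9 -174.8  148.7]
```

Request:
arm_command --rows '[0.5, -9, -1, -0.02, 0.025, -0.12, 1, 0.5, -9.5, -1, -0.015, 0.025, -0.125, 1, 0.5, -9, -1, -0.02, 0.03, -0.12, 1, 0, -9.5, -1, -0.015, 0.025, -0.12, 1, 0.5, -9, -1, -0.02, 0.025, -0.12, 1, 0.5, -9, -1, -0.015, 0.03, -0.125, 1, 0.5, -9.5, -1, -0.02, 0.025, -0.12, 1, 0.5, -9, -1, -0.02, 0.025, -0.12, 1, 0.5, -9, -1, -0.015, 0.025, -0.125, 1, 0.5, -9.5, -1, -0.02, 0.03, -0.12, 1]'

```text
time: 12.9
position: [0.4696, -0.1558, 0.1479]
tcp_rot: [0.154, -2.833, -0.032]
wrist_force: [0.5, -0.2, -1.3]
finger_gap: 0.015
grasp_force: 60.1
```

Request:
arm_command --rows '[0.5, -9, -1, -0.015, 0.025, -0.12, 1, 0, -9.5, -1, -0.02, 0.025, -0.125, 1, 0, 0, 0, 0, 0, 0, 1, 0, 0, 0, 0, 0, 0, 1]'

```text
time: 13.3
position: [0.4705, -0.1741, 0.1463]
tcp_rot: [-0.189, -2.786, -0.038]
wrist_force: [0.0, 0.3, -0.8]
finger_gap: 0.0151
grasp_force: 60.2
```

```bash
python3 - <<'E'
from h import *
I=lambda x,z,t:inbin("ball",x,z,t)
b,_,P=cam("top"); save("top3",cv2.resize(b[170:320,320:520],(800,600),interpolation=cv2.INTER_CUBIC))
s=r.get_state(); print(s["joint_positions"], s["tcp_rot"])
plan([(I(-40,70,20),1),(I(-38,8,20),6)])
E
```

```text
[-0.44020981  0.57895545 -0.08274183  1.24448276 -0.10019363 -0.28765162] [-0.18918871 -2.78645781 -0.03742568]
from [ 470.6 -173.9  146.8] F [-0.8  0.2 -1. ] t 13.35
(np.float64(571.363946751818), np.float64(-188.11638755970606)) (70, -0.135, 20) 1 [1.5, -0.5, 1.5, -0.005, 0, 0, 1]
(np.float64(573.3457494142272), np.float64(-188.38556818172077)) (8, -0.135, 20) 6 [0.5, -0.5, -10, 0, 0, 0, 1, 0, 0, -10.5, 0, 0, 0, 1, 0.5, 0, -10.5, 0, 0, 0, 1, 0.5, 0, -10, 0, 0, 0, 1, 0, 0, -10.5, 0, 0, 0, 1, 0.5, 0, -10.5, 0, 0, 0, 1]
end [ 474.1 -174.9   86.3]
```

View pics/top3.png

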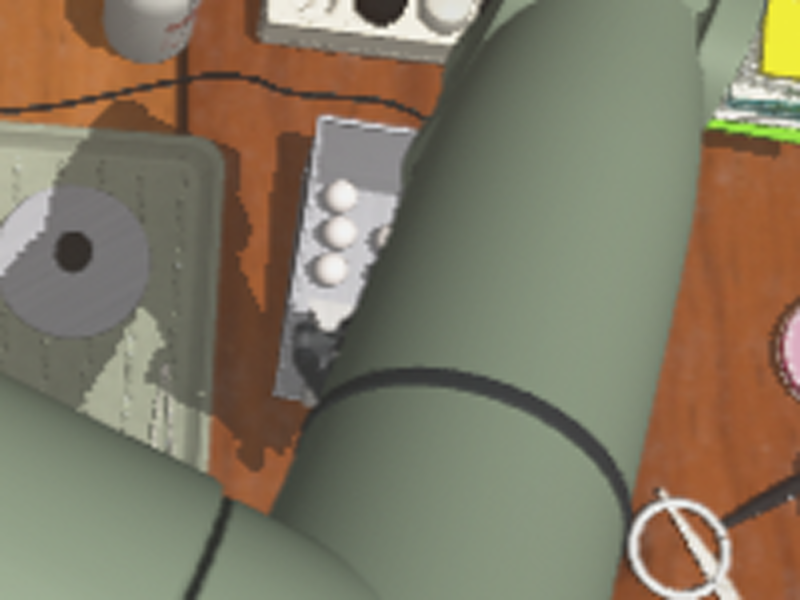

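Request:
arm_command --rows '[1.5, -0.5, 1.5, -0.005, 0, 0, 1, 0.5, -0.5, -10, 0, 0, 0, 1, 0, 0, -10.5, 0, 0, 0, 1, 0.5, 0, -10.5, 0, 0, 0, 1, 0.5, 0, -10, 0, 0, 0, 1, 0, 0, -10.5, 0, 0, 0, 1, 0.5, 0, -10.5, 0, 0, 0, 1, 0, 0, 0, 0, 0, 0, 1, 0, 0, 0, 0, 0, 0, 1]'

```text
time: 14.25
position: [0.4747, -0.1756, 0.0869]
tcp_rot: [-0.194, -2.787, -0.029]
wrist_force: [0.6, -0.1, -1.1]
finger_gap: 0.015
grasp_force: 60.2
```

```bash
python3 - <<'E'
from h import *
I=lambda x,z,t:inbin("ball",x,z,t)
plan([(I(-38,4.5,20),3),(I(-10,4,15),4),(I(10,3.5,10),3)])
s=r.get_state();R=Ro.from_rotvec(s["tcp_rot"]).as_matrix();print((R@L+s["position"])*1000)
for c in("scene",):
    a,_,_=cam(c); save("s5",cv2.resize(a[170:290,300:460],(800,600),interpolation=cv2.INTER_CUBIC))
E
```

```text
from [ 474.7 -175.6   86.9] F [ 0.6 -0.1 -1.1] t 14.25
(np.float64(573.3457494142272), np.float64(-188.38556818172077)) (4.5, -0.135, 20) 3 [0, 0, -1.5, 0, 0, 0, 1, -0.5, 0.5, -1, 0, 0, 0, 1, 0, 0, -1.5, 0.005, 0, 0.005, 1]
(np.float64(601.0909866879546), np.float64(-192.1540968899265)) (4, -0.135, 15) 4 [5, -0.5, -2.5, -0.005, -0.02, 0, 1, 5.5, -1, -2, 0, -0.025, 0, 1, 5.5, -0.5, -2.5, -0.005, -0.02, 0, 1, 5, -0.5, -2.5, -0.005, -0.02, 0, 1]
(np.float64(620.9090133120454), np.float64(-194.8459031100735)) (3.5, -0.135, 10) 3 [5, -1, -3.5, 0, -0.03, 0, 1, 4.5, -0.5, -3, -0.005, -0.03, 0, 1, 5, -0.5, -3.5, -0.005, -0.025, 0, 1]
end [ 509.7 -179.6   63.4]
[ 573.99750265 -189.66302454    8.55360124]
```

View pics/s5.png

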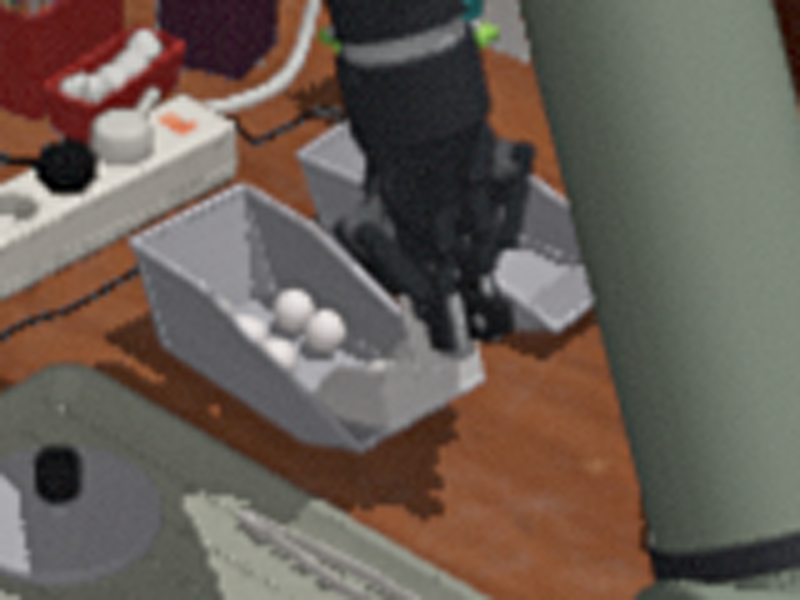

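Request:
arm_command --rows '[0, 0, -1.5, 0, 0, 0, 1, -0.5, 0.5, -1, 0, 0, 0, 1, 0, 0, -1.5, 0.005, 0, 0.005, 1, 5, -0.5, -2.5, -0.005, -0.02, 0, 1, 5.5, -1, -2, 0, -0.025, 0, 1, 5.5, -0.5, -2.5, -0.005, -0.02, 0, 1, 5, -0.5, -2.5, -0.005, -0.02, 0, 1, 0, 0, 0, 0, 0, 0, 1, 0, 0, 0, 0, 0, 0, 1]'

```text
time: 15.2
position: [0.4953, -0.1775, 0.0738]
tcp_rot: [-0.192, -2.874, -0.022]
wrist_force: [0.2, -0.4, -1.6]
finger_gap: 0.0156
grasp_force: 60.2
```

```bash
python3 - <<'E'
from h import *
I=lambda x,z,t:inbin("ball",x,z,t)
s=r.get_state();R=Ro.from_rotvec(s["tcp_rot"]).as_matrix();print((R@L+s["position"])*1000,np.degrees(np.arcsin(R[2,0])))
plan([(I(-10,3.5,15),1),(I(10,3,10),3),(I(30,3,6),3),(I(50,3,4),3),(I(57,3.5,3),2)])
E
```

```text
[ 600.97999427 -191.82947654    4.32979966] 14.995657131846013
from [ 495.3 -177.5   73.8] F [ 0.2 -0.4 -1.6] t 15.2
(np.float64(601.0909866879546), np.float64(-192.1540968899265)) (3.5, -0.135, 15) 1 [0, -0.5, -1, 0, 0, 0, 1]
(np.float64(620.9090133120454), np.float64(-194.8459031100735)) (3, -0.135, 10) 3 [5, -0.5, -3, 0, -0.03, 0, 1, 4.5, -0.5, -3.5, -0.005, -0.03, 0, 1, 5, -0.5, -3.5, -0.005, -0.025, 0, 1]
(np.float64(640.7270399361364), np.float64(-197.53770933022045)) (3, -0.135, 6) 3 [5, -1, -2.5, 0, -0.025, 0, 1, 5.5, -0.5, -2.5, -0.005, -0.025, 0, 1, 5.5, -1, -3, -0.005, -0.02, 0, 1]
(np.float64(660.5450665602274), np.float64(-200.2295155503674)) (3, -0.135, 4) 3 [6, -0.5, -1, 0, -0.01, 0, 1, 6, -1, -1.5, 0, -0.015, 0, 1, 6, -1, -1.5, -0.005, -0.01, 0, 1]
(np.float64(667.4813758786593), np.float64(-201.17164772741884)) (3.5, -0.135, 3) 2 [3, 0, -0.5, 0, -0.01, 0, 1, 3, -0.5, -1, 0, -0.01, 0, 1]
end [ 549.8 -185.    49.3]
```

Request:
arm_command --rows '[0, -0.5, -1, 0, 0, 0, 1, 5, -0.5, -3, 0, -0.03, 0, 1, 4.5, -0.5, -3.5, -0.005, -0.03, 0, 1, 5, -0.5, -3.5, -0.005, -0.025, 0, 1, 5, -1, -2.5, 0, -0.025, 0, 1, 5.5, -0.5, -2.5, -0.005, -0.025, 0, 1, 5.5, -1, -3, -0.005, -0.02, 0, 1, 0, 0, 0, 0, 0, 0, 1]'

```text
time: 16.0
position: [0.5259, -0.1822, 0.0549]
tcp_rot: [-0.202, -3.03, -0.008]
wrist_force: [-2.9, 0.1, 4.6]
finger_gap: 0.0149
grasp_force: 61.0
```

```bash
python3 - <<'E'
from h import *
I=lambda x,z,t:inbin("ball",x,z,t)
s=r.get_state();R=Ro.from_rotvec(s["tcp_rot"]).as_matrix();print((R@L+s["position"])*1000,np.degrees(np.arcsin(R[2,0])))
plan([(I(30,3,6),1),(I(50,3,4),4),(I(58,3,3),3),(I(58,4,2),1)])
a,_,_=cam("scene"); save("s6",cv2.resize(a[170:290,300:460],(800,600),interpolation=cv2.INTER_CUBIC))
E
```

```text
[ 641.02492351 -197.71050081    2.95743397] 6.010191618559197
from [ 525.9 -182.2   54.9] F [-2.9  0.1  4.6] t 16.0
(np.float64(640.7270399361364), np.float64(-197.53770933022045)) (3, -0.135, 6) 1 [-0.5, 0.5, 0, 0, 0, 0, 1]
(np.float64(660.5450665602274), np.float64(-200.2295155503674)) (3, -0.135, 4) 4 [4.5, -1, -1, 0, -0.01, 0, 1, 4.5, -0.5, -1, 0, -0.01, 0, 1, 5, -0.5, -1, 0, -0.005, 0, 1, 4.5, -0.5, -1, -0.005, -0.01, 0, 1]
(np.float64(668.4722772098638), np.float64(-201.30623803842622)) (3, -0.135, 3) 3 [2, -0.5, -1, 0, -0.005, 0, 1, 2.5, -0.5, -0.5, 0, -0.005, 0, 1, 2.5, 0, -0.5, 0, -0.005, 0, 1]
(np.float64(668.4722772098638), np.float64(-201.30623803842622)) (4, -0.135, 2) 1 [-1, 0, -1, -0.005, -0.02, 0, 1]
end [ 549.9 -185.2   47.9]
```

View pics/s6.png

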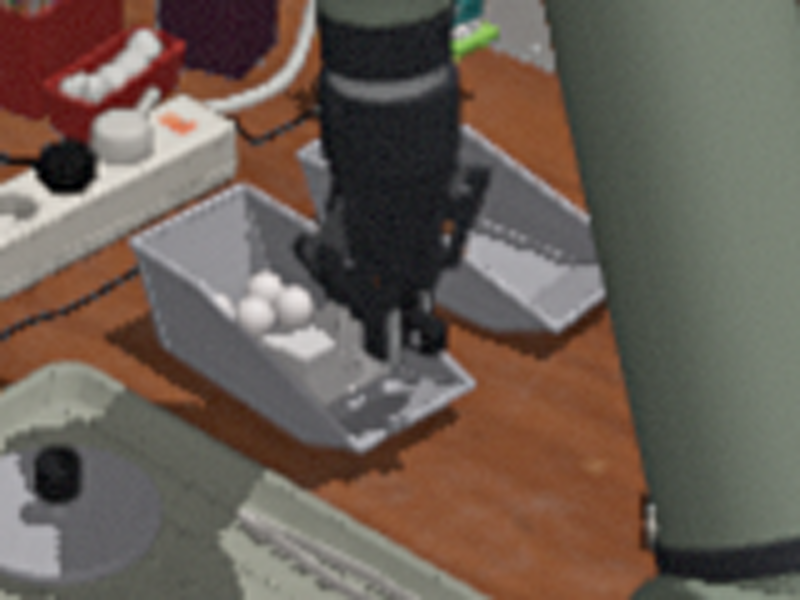

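Request:
arm_command --rows '[4.5, -1, -1, 0, -0.01, 0, 1, 4.5, -0.5, -1, 0, -0.01, 0, 1, 5, -0.5, -1, 0, -0.005, 0, 1, 4.5, -0.5, -1, -0.005, -0.01, 0, 1, 2, -0.5, -1, 0, -0.005, 0, 1, 2.5, -0.5, -0.5, 0, -0.005, 0, 1, 2.5, 0, -0.5, 0, -0.005, 0, 1, 0, 0, 0, 0, 0, 0, 1]'

```text
time: 16.85
position: [0.5506, -0.1855, 0.0489]
tcp_rot: [-0.205, -3.078, -0.006]
wrist_force: [-6.5, 1.3, 6.3]
finger_gap: 0.0152
grasp_force: 61.4
```

```bash
python3 - <<'E'
from h import *
I=lambda x,z,t:inbin("ball",x,z,t)
s=r.get_state();R=Ro.from_rotvec(s["tcp_rot"]).as_matrix();print((R@L+s["position"])*1000,np.degrees(np.arcsin(R[2,0])))
plan([(I(58,3.5,2.5),1),(I(59,8,-2),2),(I(66,24,-11),4),(I(74,41,-22),4),(I(80,56,-30),4)])
E
```

```text
[ 668.08100081 -201.26381405    2.58770161] 3.2686794256566563
from [ 550.6 -185.5   48.9] F [-6.5  1.3  6.3] t 16.85
(np.float64(668.4722772098638), np.float64(-201.30623803842622)) (3.5, -0.135, 2.5) 1 [0, 0.5, -0.5, 0, -0.015, 0, 1]
(np.float64(669.4631785410684), np.float64(-201.44082834943356)) (8, -0.135, -2) 2 [-1.5, 0, -2.5, -0.005, -0.035, 0, 1, -1, 0, -2.5, -0.005, -0.04, 0, 1]
(np.float64(676.3994878595001), np.float64(-202.382960526485)) (24, -0.135, -11) 4 [0.5, 0, -1, -0.005, -0.04, 0, 1, 1, 0, -1, -0.01, -0.04, 0, 1, 0.5, 0, -1, -0.005, -0.04, 0, 1, 1, -0.5, -0.5, -0.005, -0.035, 0, 1]
(np.float64(684.3266985091366), np.float64(-203.45968301454377)) (41, -0.135, -22) 4 [1.5, 0, -2, -0.005, -0.05, 0, 1, 1.5, -0.5, -2, -0.005, -0.045, 0, 1, 2, 0, -2, -0.005, -0.05, 0, 1, 2.5, -0.5, -1.5, -0.01, -0.045, 0, 1]
(np.float64(690.2721064963638), np.float64(-204.26722488058786)) (56, -0.135, -30) 4 [2, 0, -1, -0.005, -0.035, 0, 1, 2, -0.5, -0.5, -0.005, -0.035, 0, 1, 2, 0, -0.5, 0, -0.035, 0, 1, 2.5, -0.5, -0.5, -0.005, -0.035, 0, 1]
end [ 567.1 -187.5   29.9]
```

Request:
arm_command --rows '[0, 0.5, -0.5, 0, -0.015, 0, 1, -1.5, 0, -2.5, -0.005, -0.035, 0, 1, -1, 0, -2.5, -0.005, -0.04, 0, 1, 0.5, 0, -1, -0.005, -0.04, 0, 1, 1, 0, -1, -0.01, -0.04, 0, 1, 0.5, 0, -1, -0.005, -0.04, 0, 1, 1, -0.5, -0.5, -0.005, -0.035, 0, 1]'

```text
time: 17.55
position: [0.5516, -0.1853, 0.039]
tcp_rot: [0.195, 2.942, -0.021]
wrist_force: [0.5, 0.5, -2.2]
finger_gap: 0.0152
grasp_force: 60.0
```

Request:
arm_command --rows '[1.5, 0, -2, -0.005, -0.05, 0, 1, 1.5, -0.5, -2, -0.005, -0.045, 0, 1, 2, 0, -2, -0.005, -0.05, 0, 1, 2.5, -0.5, -1.5, -0.01, -0.045, 0, 1, 2, 0, -1, -0.005, -0.035, 0, 1, 2, -0.5, -0.5, -0.005, -0.035, 0, 1, 2, 0, -0.5, 0, -0.035, 0, 1, 2.5, -0.5, -0.5, -0.005, -0.035, 0, 1, 0, 0, 10, 0, 0, 0, 1, 0, 0, 0, 0, 0, 0, 1]'

```text
time: 18.55
position: [0.5684, -0.1879, 0.0406]
tcp_rot: [0.174, 2.612, -0.044]
wrist_force: [-0.5, 0.7, -2.1]
finger_gap: 0.0153
grasp_force: 60.1
```

```bash
python3 - <<'E'
from h import *
I=lambda x,z,t:inbin("ball",x,z,t)
s=r.get_state();R=Ro.from_rotvec(s["tcp_rot"]).as_matrix();print((R@L+s["position"])*1000,np.degrees(np.arcsin(R[2,0])),s["wrist_force"])
a,_,_=cam("scene"); save("s7",cv2.resize(a[170:290,300:460],(800,600),interpolation=cv2.INTER_CUBIC))
for x in r.look_for("scene","ball0"): print(x)
E
```

```text
[ 691.78936256 -204.41903633   67.01296562] -30.075526090023867 [-0.46243928  0.70772126 -2.1223942 ]
{'rect': [349.8, 223.6, 5.2, 8.4], 'score': 0.47}
{'rect': [356.2, 217.2, 3.6, 5.6], 'score': 0.41}
{'rect': [251.4, 259.6, 6.1, 24.0], 'score': 0.26}
```

View pics/s7.png

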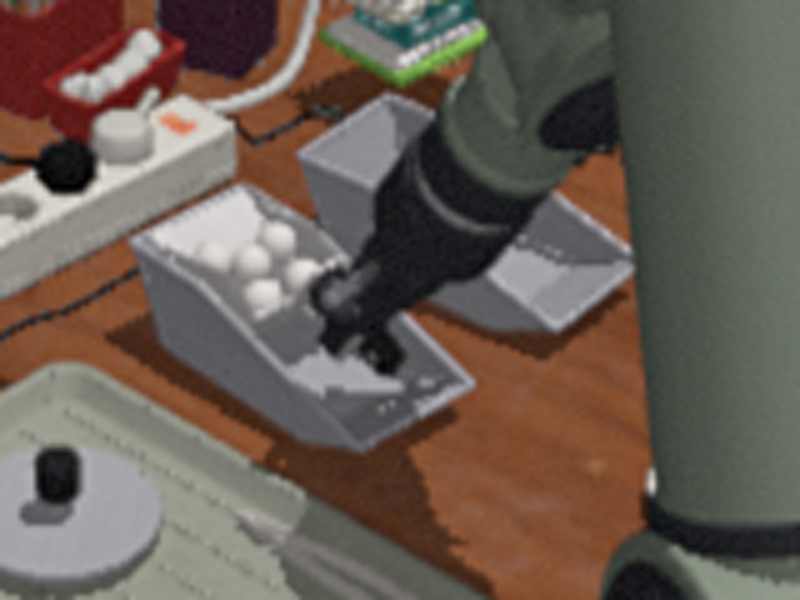

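Request:
arm_command --rows '[0, 0, 10, 0, 0, 0, 1, 0, 0, 20, 0, 0, 0, 1, 0, 0, 20, 0, 0, 0, 1, 0, 0, 20, 0, 0, 0, 1, 0, 0, 20, 0, 0, 0, 1, 0, 0, 20, 0, 0, 0, 1, 0, 0, 20, 0, 0, 0, 1, 0, 0, 20, 0, 0, 0, 1, 0, 0, 10, 0, 0, 0, 1, 0, 0, 0, 0, 0, 0, 1]'

```text
time: 19.65
position: [0.569, -0.1882, 0.2022]
tcp_rot: [0.174, 2.608, -0.046]
wrist_force: [-0.6, 0.4, -2.4]
finger_gap: 0.0155
grasp_force: 60.1
```

```bash
python3 - <<'E'
from h import *
s=r.get_state();R=Ro.from_rotvec(s["tcp_rot"]).as_matrix();l=(R@L+s["position"])*1000;print(l,np.degrees(np.arcsin(R[2,0])),s["wrist_force"])
a,_,P=cam("scene"); save("s8",a); q=P*1000
m=(a.min(-1)>120)
inb=m&(np.hypot(q[...,0]-611,q[...,1]+194)<110)&(q[...,2]<62)&(q[...,2]>14)
v,u=np.nonzero(inb); print("in bin bright pts",len(v), np.round(q[inb].mean(0)) if len(v) else "")
for x in r.cut_out("scene","ball0"):
    print(x["score"],np.round(x["rect"]),np.round(np.nanmedian(q[x["pixels"]],0)))
c=cv2.resize(a[100:250,290:490],(800,600),interpolation=cv2.INTER_CUBIC); save("s8c",c)
E
```

```text
[ 692.3319637  -204.68902727  229.06624937] -30.276612590934388 [-0.60048912  0.41258152 -2.39651592]
in bin bright pts 472 [ 621. -202.   37.]
0.57 [356. 169.   7.  11.] [ 637. -217.  224.]
```

View pics/s8c.png

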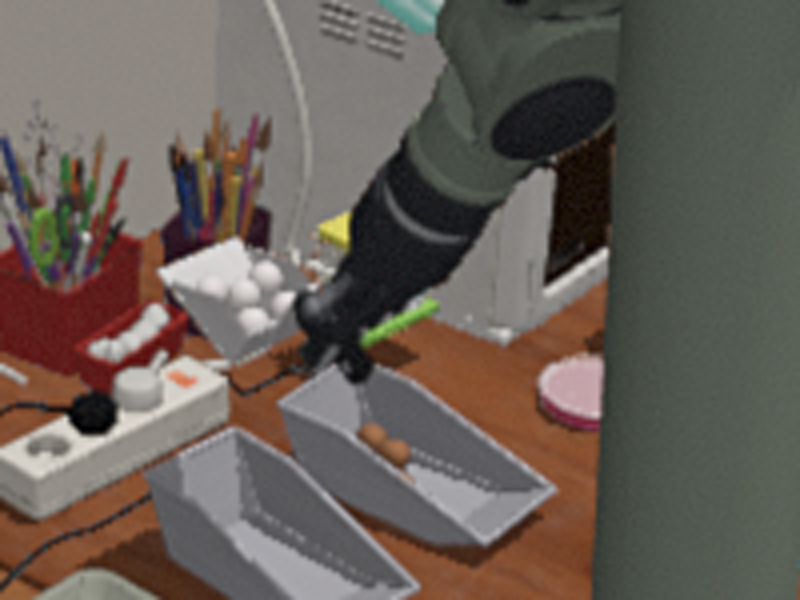

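```bash
cat >> h.py <<'E'
def P_(off,z,th,phi=1.571): return (596-off*0,297.5+off,z,phi,th)
E
python3 - <<'E'
from h import *
plan([((692.3,-204.7,229,-.135,-30.2),1),(P_(-12,215,-30),28)])
E
```

```text
from [ 567.5 -187.4  199.3] F [-0.4 -0.1 -3.2] t 19.75
(692.3, -204.7) (229, -0.135, -30.2) 1 [1.5, -0.5, 3, -0.005, -0.005, 0, 1]
(596, 285.5) (215, 1.571, -30) 28 [-4, 10, -0.5, 0, 0.005, 0.06, 1, -4, 10, -0.5, 0.005, 0, 0.06, 1, -3.5, 10, -0.5, 0, 0, 0.06, 1, -2.5, 9.5, -0.5, 0, 0, 0.06, 1, -2.5, 10, -0.5, 0, 0, 0.065, 1, -2, 10.5, -0.5, 0, 0, 0.06, 1, -1.5, 10, -0.5, 0, 0, 0.06, 1, -1, 10.5, -0.5, 0, 0, 0.06, 1, -0.5, 10.5, -0.5, 0, 0, 0.06, 1, -0.5, 10.5, -0.5, 0, 0, 0.06, 1, 0.5, 11, -0.5, 0, 0, 0.065, 1, 0.5, 11, -0.5, 0, 0, 0.06, 1, 1, 11.5, -0.5, 0, 0, 0.06, 1, 1.5, 11.5, -0.5, 0, 0, 0.06, 1, 1.5, 12, -0.5, 0, 0, 0.06, 1, 2, 12, -0.5, 0, 0, 0.065, 1, 2.5, 12.5, -0.5, 0, 0, 0.06, 1, 2.5, 13, 0, 0, 0, 0.06, 1, 3, 13.5, -0.5, 0, 0, 0.06, 1, 3, 14, -0.5, 0, 0, 0.06, 1, 3.5, 14, -0.5, 0, 0, 0.06, 1, 3.5, 14.5, -0.5, 0, 0, 0.065, 1, 4, 15, -0.5, 0, 0, 0.06, 1, 3.5, 15.5, -0.5, 0, 0, 0.06, 1, 4, 16, -0.5, 0, 0, 0.06, 1, 4.5, 16.5, -0.5, 0, 0, 0.06, 1, 4, 16.5, -0.5, 0, 0, 0.065, 1, 4, 17.5, -0.5, 0, 0, 0.06, 1]
end [596.  161.1 188.8]
```

Request:
arm_command --rows '[1.5, 5, 3, 0, 0, 0.04, 1, 1, 14, 0, 0, 0, 0.07, 1, 1, 15, 0, 0, 0, 0.07, 1, 1, 15, 0, 0, 0, 0.07, 1, 1, 15, 0, 0, 0, 0.07, 1, 1, 15, 0, 0, 0, 0.07, 1, 1, 15, 0, 0, 0, 0.07, 1, 1, 15, 0, 0, 0, 0.07, 1, 1, 15, 0, 0, 0, 0.07, 1, 1, 15, 0, 0, 0, 0.07, 1]'

```text
time: 20.75
position: [0.5775, -0.0479, 0.2009]
tcp_rot: [-0.7, 2.537, 0.193]
wrist_force: [-0.1, -0.4, -2.8]
finger_gap: 0.0153
grasp_force: 60.1
```

Request:
arm_command --rows '[1, 15, 0, 0, 0, 0.07, 1, 1, 15, 0, 0, 0, 0.07, 1, 1, 15, 0, 0, 0, 0.07, 1, 1, 15, 0, 0, 0, 0.07, 1, 1, 15, 0, 0, 0, 0.07, 1, 1, 15, 0, 0, 0, 0.07, 1, 1, 15, 0, 0, 0, 0.07, 1, 1, 15, 0, 0, 0, 0.07, 1, 1, 15, 0, 0, 0, 0.07, 1, 1, 15, 0, 0, 0, 0.07, 1]'

```text
time: 21.75
position: [0.5878, 0.1017, 0.2009]
tcp_rot: [-1.559, 2.188, 0.422]
wrist_force: [0.0, -0.2, -2.8]
finger_gap: 0.0151
grasp_force: 60.1
```

Request:
arm_command --rows '[1, 15, 0, 0, 0, 0.07, 1, 1, 15, 0, 0, 0, 0.07, 1, 2, 15, 0, 0, 0, 0.07, 1, 2, 8, 0, 0, 0, 0.07, 1, 0, 0, 0, 0, 0, 0.06, 1, 0, 0, 0, 0, 0, 0, 1, 0, 0, 0, 0, 0, 0, 1]'

```text
time: 22.45
position: [0.5942, 0.1542, 0.2012]
tcp_rot: [-1.932, 1.924, 0.522]
wrist_force: [0.4, 0.3, -2.9]
finger_gap: 0.0155
grasp_force: 60.1
```

```bash
python3 - <<'E'
from h import *
s=r.get_state();R=Ro.from_rotvec(s["tcp_rot"]).as_matrix();l=(R@L+s["position"])*1000;print(l,np.degrees(np.arcsin(R[2,0])),s["wrist_force"],s["joint_positions"],-R[:,0])
plan([(P_(-12,200,-29),2),(P_(-12,157,-5),7),(P_(-12,149,10),5),(P_(-12,145,30),5),(P_(-12,143,56),6)])
E
```

```text
[593.64214625 278.70749087 227.61301914] -30.041294079999624 [ 0.39174981  0.29047176 -2.89938456] [-0.12011889  0.4792877  -0.14796401  1.01937699  0.51933114 -1.71505745] [-0.00242421  0.86566143  0.50062403]
from [594.2 154.2 201.2] F [ 0.4  0.3 -2.9] t 22.45
(596, 285.5) (200, 1.571, -29) 2 [1, 3, -12.5, -0.01, 0, 0, 1, 1, 3.5, -13, -0.01, -0.005, -0.005, 1]
(596, 285.5) (157, 1.571, -5) 7 [0, -1.5, 1.5, -0.06, 0, 0, 1, 0, -0.5, 1.5, -0.06, 0, 0, 1, 0, -0.5, 1.5, -0.06, 0, 0, 1, 0, 0, 1.5, -0.06, 0, 0, 1, 0, 1, 1.5, -0.055, 0, 0, 1, 0, 1, 1, -0.06, 0, 0, 1, 0, 1.5, 1.5, -0.06, 0, 0, 1]
(596, 285.5) (149, 1.571, 10) 5 [0, 1.5, 5, -0.055, 0, 0, 1, 0, 2, 4.5, -0.05, 0, 0, 1, 0, 2.5, 5, -0.055, 0, 0, 1, 0, 2.5, 4.5, -0.05, 0, 0, 1, 0, 3, 4, -0.055, 0, 0, 1]
(596, 285.5) (145, 1.571, 30) 5 [0, 4.5, 7, -0.07, 0, 0, 1, 0, 5, 6.5, -0.07, 0, 0, 1, 0, 5.5, 6.5, -0.07, 0, 0, 1, 0, 6, 5.5, -0.07, 0, 0, 1, 0, 6.5, 5.5, -0.07, 0, 0, 1]
(596, 285.5) (143, 1.571, 56) 6 [0, 7, 6, -0.075, 0, 0, 1, 0, 8, 5, -0.075, 0, 0, 1, 0, 8.5, 4.5, -0.075, 0, 0, 1, 0, 8.5, 4, -0.075, 0, 0, 1, 0, 8.5, 3.5, -0.075, 0, 0, 1, 0, 9.5, 2.5, -0.075, 0, 0, 1]
end [596.2 250.7 265.2]
```

Request:
arm_command --rows '[1, 3, -12.5, -0.01, 0, 0, 1, 1, 3.5, -13, -0.01, -0.005, -0.005, 1, 0, -1.5, 1.5, -0.06, 0, 0, 1, 0, -0.5, 1.5, -0.06, 0, 0, 1, 0, -0.5, 1.5, -0.06, 0, 0, 1, 0, 0, 1.5, -0.06, 0, 0, 1, 0, 1, 1.5, -0.055, 0, 0, 1, 0, 1, 1, -0.06, 0, 0, 1, 0, 1.5, 1.5, -0.06, 0, 0, 1, 0, 0, 0, 0, 0, 0, 1]'

```text
time: 23.45
position: [0.596, 0.1634, 0.1874]
tcp_rot: [-2.178, 2.17, 0.096]
wrist_force: [-1.7, -0.0, -2.0]
finger_gap: 0.0152
grasp_force: 60.0
```

Request:
arm_command --rows '[0, 1.5, 5, -0.055, 0, 0, 1, 0, 2, 4.5, -0.05, 0, 0, 1, 0, 2.5, 5, -0.055, 0, 0, 1, 0, 2.5, 4.5, -0.05, 0, 0, 1, 0, 3, 4, -0.055, 0, 0, 1, 0, 4.5, 7, -0.07, 0, 0, 1, 0, 5, 6.5, -0.07, 0, 0, 1, 0, 5.5, 6.5, -0.07, 0, 0, 1, 0, 6, 5.5, -0.07, 0, 0, 1, 0, 6.5, 5.5, -0.07, 0, 0, 1]'

```text
time: 24.45
position: [0.5964, 0.2006, 0.2412]
tcp_rot: [1.927, -1.926, 0.519]
wrist_force: [0.6, -0.0, -1.7]
finger_gap: 0.0153
grasp_force: 60.2
```

Request:
arm_command --rows '[0, 7, 6, -0.075, 0, 0, 1, 0, 8, 5, -0.075, 0, 0, 1, 0, 8.5, 4.5, -0.075, 0, 0, 1, 0, 8.5, 4, -0.075, 0, 0, 1, 0, 8.5, 3.5, -0.075, 0, 0, 1, 0, 9.5, 2.5, -0.075, 0, 0, 1, 0, 0, 0, 0, 0, 0, 1, 0, 0, 0, 0, 0, 0, 1, 0, 0, 0, 0, 0, 0, 1]'

```text
time: 25.35
position: [0.5969, 0.2499, 0.2678]
tcp_rot: [1.636, -1.635, 0.866]
wrist_force: [0.7, 0.0, -1.9]
finger_gap: 0.0148
grasp_force: 60.2
```

```bash
python3 - <<'E'
from h import *
s=r.get_state();R=Ro.from_rotvec(s["tcp_rot"]).as_matrix();l=(R@L+s["position"])*1000;print(l,np.degrees(np.arcsin(R[2,0])),s["wrist_force"],s["joint_positions"])
a,_,Q=cam("scene"); save("s9",cv2.resize(a[220:370,140:340],(800,600),interpolation=cv2.INTER_CUBIC))
plan([(P_(-12,175,56),3),(P_(-60,215,0),8)])
E
```

```text
[597.03065762 285.40945886 145.59193401] 55.70287815540761 [ 0.67486339  0.00492819 -1.8937439 ] [ 0.60366182  1.05612345  0.81772058  2.02521472 -0.74907068 -0.68545215]
from [596.9 249.8 268.6] F [-0.8  0.1 -0.8] t 25.4
(596, 285.5) (175, 1.571, 56) 3 [-0.5, 0.5, 9.5, 0, 0, 0, 1, 0, 0, 9.5, -0.005, 0, 0, 1, -0.5, 0.5, 10, 0, 0, 0, 1]
(596, 237.5) (215, 1.571, 0) 8 [0, -21, -0.5, 0.12, 0, 0, 1, 0, -20, -1.5, 0.125, 0, 0, 1, 0, -19, -4, 0.12, 0, 0, 1, 0, -17.5, -5, 0.125, 0, 0, 1, 0, -16.5, -6.5, 0.12, 0, 0, 1, 0, -15, -7.5, 0.125, 0, 0, 1, 0, -13.5, -8.5, 0.12, 0, 0, 1, 0, -12, -9.5, 0.12, 0, 0, 1]
end [595.9 116.3 254.6]
```

Request:
arm_command --rows '[0, 0, 10, 0, 0, 0, 1, 0, 0, 10, 0, 0, 0, 1, 0, 0, 10, 0, 0, 0, 1, 0, -21, 0, 0.12, 0, 0, 1, 0, -20, -1.5, 0.125, 0, 0, 1, 0, -19, -4, 0.12, 0, 0, 1, 0, -17.5, -5, 0.125, 0, 0, 1, 0, -16.5, -6.5, 0.12, 0, 0, 1, 0, -15, -7.5, 0.125, 0, 0, 1, 0, -13.5, -8.5, 0.12, 0, 0, 1]'

```text
time: 26.4
position: [0.5969, 0.1276, 0.2665]
tcp_rot: [2.168, -2.162, 0.133]
wrist_force: [-0.1, 0.3, -0.9]
finger_gap: 0.0156
grasp_force: 60.2
```

Request:
arm_command --rows '[0, -12, -9.5, 0.12, 0, 0, 1, 0, -20, 0, 0, 0, -0.1, 1, 0, -20, 0, 0, 0, -0.1, 1, 0, -20, 0, 0, 0, -0.1, 1, -10, -20, 0, 0, 0, -0.1, 1, -10, -20, 0, 0, 0, -0.1, 1, -10, -20, 0, 0, 0, -0.1, 1, -10, -20, 0, 0, 0, -0.1, 1, -10, -20, 0, 0, 0, -0.1, 1, 0, 0, 0, 0, 0, 0, 1]'

```text
time: 27.4
position: [0.5455, -0.0459, 0.2557]
tcp_rot: [-1.179, 2.912, -0.006]
wrist_force: [-0.7, 0.2, -0.6]
finger_gap: 0.0152
grasp_force: 60.2
```

```bash
python3 - <<'E'
from h import *
a,_,P=cam("top"); q=P*1000
w=cv2.resize(a[190:260,190:280],(360,280),interpolation=cv2.INTER_CUBIC)
for x in r.cut_out("top","ball0"): print("top",round(x["score"],2),np.round(x["rect"]),np.round(np.nanmedian(q[x["pixels"]],0)))
b,_,P=cam("scene"); q2=P*1000
for x in r.cut_out("scene","ball0"): print("scene",round(x["score"],2),np.round(x["rect"]),np.round(np.nanmedian(q2[x["pixels"]],0)))
v=cv2.resize(b[225:365,120:300],(440,342),interpolation=cv2.INTER_CUBIC)
c=np.zeros((342,800,3),np.uint8); c[:280,:360]=w; c[:,360:]=v; save("c10",c)
plan([(inbin("nut",-45,70,20),1)])
E
```

```text
top 0.58 [219. 229.   2.   7.] [594. 329.  96.]
top 0.25 [453. 234.  10.  12.] [ 620. -319.   21.]
from [546.8 -43.2 254.9] F [-0.  -0.6 -0.3] t 27.6
!! big
(np.float64(555.00008999997), np.float64(-341.91000006)) (70, -0.002, 20) 1 [-92, -298.5, -106.5, -0.135, 0.335, -0.77, 1]
end [ 454.8 -341.7  148.4]
```

View pics/c10.png

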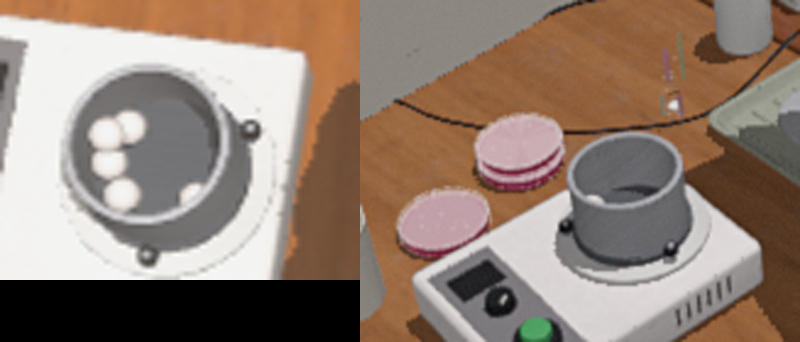

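Request:
arm_command --rows '[-9, -30, -11, -0.0135, 0.0335, -0.077, 1, -9, -30, -11, -0.0135, 0.0335, -0.077, 1, -9, -30, -11, -0.0135, 0.0335, -0.077, 1, -9, -30, -11, -0.0135, 0.0335, -0.077, 1, -9, -30, -11, -0.0135, 0.0335, -0.077, 1, -9, -30, -10, -0.0135, 0.0335, -0.077, 1, -9, -30, -10, -0.0135, 0.0335, -0.077, 1, -9, -30, -10, -0.0135, 0.0335, -0.077, 1, -10, -30, -10, -0.0135, 0.0335, -0.077, 1, -10, -28, -10, -0.0135, 0.0335, -0.077, 1]'

```text
time: 28.6
position: [0.4551, -0.3423, 0.1488]
tcp_rot: [-0.008, -2.789, 0.001]
wrist_force: [-0.6, -1.4, -0.7]
finger_gap: 0.0152
grasp_force: 60.1
```

Request:
arm_command --rows '[0, 0, 0, 0, 0, 0, 1, 0, 0, 0, 0, 0, 0, 1]'

```text
time: 28.8
position: [0.4548, -0.3414, 0.1485]
tcp_rot: [-0.005, -2.789, -0.001]
wrist_force: [-0.3, -0.1, -1.4]
finger_gap: 0.0156
grasp_force: 60.2
```

```bash
python3 - <<'E'
from h import *
I=lambda x,z,t:inbin("nut",x,z,t)
s=r.get_state();R=Ro.from_rotvec(s["tcp_rot"]).as_matrix();print((R@L+s["position"])*1000,np.degrees(np.arcsin(R[2,0])),s["joint_positions"])
plan([(I(-42,70,20),2),(I(-40,8,20),6)])
E
```

```text
[ 554.72959075 -341.73065583   69.59585883] 20.20350004554743 [-0.66068651  0.65877934  0.07130825  1.26688526 -0.21249287 -0.62655036]
from [ 454.8 -341.4  148.5] F [-0.3 -0.1 -1.4] t 28.8
(np.float64(558.000083999972), np.float64(-341.916000056)) (70, -0.002, 20) 2 [1.5, 0, 0, 0, 0, 0, 1, 1.5, -0.5, 0, 0, -0.005, 0, 1]
(np.float64(560.0000799999733), np.float64(-341.9200000533333)) (8, -0.002, 20) 6 [0.5, 0, -10.5, 0, 0, 0, 1, 0, 0, -10, 0, 0, 0, 1, 0.5, 0, -10.5, 0, 0, 0, 1, 0.5, 0, -10.5, 0, 0, 0, 1, 0, 0, -10, 0, 0, 0, 1, 0.5, 0, -10.5, 0, 0, 0, 1]
end [ 459.8 -341.9   86.5]
```

Request:
arm_command --rows '[1.5, 0, 0, 0, 0, 0, 1, 1.5, -0.5, 0, 0, -0.005, 0, 1, 0.5, 0, -10.5, 0, 0, 0, 1, 0, 0, -10, 0, 0, 0, 1, 0.5, 0, -10.5, 0, 0, 0, 1, 0.5, 0, -10.5, 0, 0, 0, 1, 0, 0, -10, 0, 0, 0, 1, 0.5, 0, -10.5, 0, 0, 0, 1, 0, 0, 0, 0, 0, 0, 1, 0, 0, 0, 0, 0, 0, 1]'

```text
time: 29.8
position: [0.4592, -0.3421, 0.0869]
tcp_rot: [-0.006, -2.793, 0.0]
wrist_force: [-0.0, -0.1, -1.5]
finger_gap: 0.0153
grasp_force: 60.2
```

```bash
python3 - <<'E'
from h import *
I=lambda x,z,t:inbin("nut",x,z,t)
plan([(I(-40,4,20),3),(I(-10,3.5,15),4),(I(10,3,10),3),(I(30,2.5,6),3)])
s=r.get_state();R=Ro.from_rotvec(s["tcp_rot"]).as_matrix();print((R@L+s["position"])*1000)
E
```

```text
from [ 459.2 -342.1   86.9] F [-0.  -0.1 -1.5] t 29.8
(np.float64(560.0000799999733), np.float64(-341.9200000533333)) (4, -0.002, 20) 3 [0, 0, -1.5, 0, 0, 0, 1, 0.5, 0, -1.5, 0, 0, 0, 1, 0, 0.5, -1.5, 0, 0, 0, 1]
(np.float64(590.0000199999934), np.float64(-341.9800000133333)) (3.5, -0.002, 15) 4 [6, 0, -2, 0, -0.02, 0, 1, 6, 0, -2.5, 0, -0.025, 0, 1, 5.5, 0, -2.5, 0, -0.02, 0, 1, 6, 0, -2.5, 0, -0.02, 0, 1]
(np.float64(609.9999800000066), np.float64(-342.0199999866667)) (3, -0.002, 10) 3 [5, 0, -3, 0, -0.03, 0.005, 1, 4.5, 0, -3.5, 0, -0.03, 0, 1, 5, 0, -3.5, 0, -0.03, 0, 1]
(np.float64(629.99994000002), np.float64(-342.05999996)) (2.5, -0.002, 6) 3 [5.5, 0, -3, 0, -0.02, 0, 1, 5, 0, -2.5, 0, -0.025, 0, 1, 5.5, -0.5, -3, 0, -0.025, 0, 1]
end [ 513.7 -342.1   54.4]
[ 559.49180486 -342.59383642    8.49884123]
```

Request:
arm_command --rows '[0, 0, -1.5, 0, 0, 0, 1, 0.5, 0, -1.5, 0, 0, 0, 1, 0, 0.5, -1.5, 0, 0, 0, 1, 6, 0, -2, 0, -0.02, 0, 1, 6, 0, -2.5, 0, -0.025, 0, 1, 5.5, 0, -2.5, 0, -0.02, 0, 1, 6, 0, -2.5, 0, -0.02, 0, 1, 5, 0, -3, 0, -0.03, 0.005, 1, 4.5, 0, -3.5, 0, -0.03, 0, 1, 5, 0, -3.5, 0, -0.03, 0, 1]'

```text
time: 30.8
position: [0.4982, -0.3417, 0.0632]
tcp_rot: [0.001, -2.971, 0.002]
wrist_force: [-2.7, 0.4, 0.4]
finger_gap: 0.0152
grasp_force: 60.4
```

Request:
arm_command --rows '[5.5, 0, -3, 0, -0.02, 0, 1, 5, 0, -2.5, 0, -0.025, 0, 1, 5.5, -0.5, -3, 0, -0.025, 0, 1, 0, 0, 0, 0, 0, 0, 1]'

```text
time: 31.2
position: [0.5148, -0.3423, 0.0547]
tcp_rot: [0.0, -3.042, 0.002]
wrist_force: [1.5, -0.4, 1.0]
finger_gap: 0.015
grasp_force: 60.5
```

```bash
python3 - <<'E'
from h import *
I=lambda x,z,t:inbin("nut",x,z,t)
s=r.get_state();R=Ro.from_rotvec(s["tcp_rot"]).as_matrix();print((R@L+s["position"])*1000,np.degrees(np.arcsin(R[2,0])))
plan([(I(50,3,4),4),(I(58,3,3),3)])
E
```

```text
[ 631.23283716 -342.30531815    3.30747272] 5.7131455859871805
from [ 514.8 -342.3   54.7] F [ 1.5 -0.4  1. ] t 31.2
(np.float64(649.9999000000333), np.float64(-342.0999999333333)) (3, -0.002, 4) 4 [4.5, 0, -1, 0, -0.005, 0, 1, 4, 0, -1, 0, -0.01, 0, 1, 4.5, 0.5, -1, 0, -0.005, 0, 1, 4.5, 0, -1, 0, -0.01, 0, 1]
(np.float64(657.9998840000387), np.float64(-342.1159999226667)) (3, -0.002, 3) 3 [2, 0, -0.5, 0, -0.005, 0, 1, 2.5, 0, -0.5, 0, -0.005, 0, 1, 2.5, 0, -1, 0, -0.005, 0, 1]
end [ 539.3 -341.8   48.7]
```

Request:
arm_command --rows '[4.5, 0, -1.5, 0, -0.005, 0, 1, 4, 0, -1, 0, -0.01, 0, 1, 4.5, 0.5, -1, 0, -0.005, 0, 1, 4.5, 0, -1, 0, -0.01, 0, 1, 2, 0, -0.5, 0, -0.005, 0, 1, 2.5, 0, -0.5, 0, -0.005, 0, 1, 2.5, 0, -1, 0, -0.005, 0, 1, 0, 0, 0, 0, 0, 0, 1]'

```text
time: 32.0
position: [0.5382, -0.3421, 0.0489]
tcp_rot: [-0.0, -3.083, 0.003]
wrist_force: [-5.4, -0.8, 7.0]
finger_gap: 0.0149
grasp_force: 61.4
```

```bash
python3 - <<'E'
from h import *
I=lambda x,z,t:inbin("nut",x,z,t)
s=r.get_state();R=Ro.from_rotvec(s["tcp_rot"]).as_matrix();print((R@L+s["position"])*1000,np.degrees(np.arcsin(R[2,0])))
plan([(I(58.5,3.5,2.5),1),(I(59.5,8,-2),2),(I(67,24,-11),4),(I(75,41,-22),4),(I(81,56,-30),4)])
E
```

```text
[ 656.72543595 -342.15703852    2.43509359] 3.3292609714511276
from [ 538.2 -342.1   48.9] F [-5.4 -0.8  7. ] t 32.0
(np.float64(658.499883000039), np.float64(-342.116999922)) (3.5, -0.002, 2.5) 1 [1, 0, -0.5, 0, -0.015, 0, 1]
(np.float64(659.4998810000396), np.float64(-342.1189999206667)) (8, -0.002, -2) 2 [-1, 0, -2.5, 0, -0.04, 0, 1, -1, 0, -2.5, 0, -0.04, 0, 1]
(np.float64(666.9998660000447), np.float64(-342.13399991066666)) (24, -0.002, -11) 4 [0.5, 0, -1, 0, -0.035, 0, 1, 1, 0, -1, 0, -0.04, 0, 1, 1, 0, -1, 0, -0.04, 0, 1, 1, 0, -0.5, 0, -0.04, 0, 1]
(np.float64(674.99985000005), np.float64(-342.1499999)) (41, -0.002, -22) 4 [1.5, 0, -2, 0, -0.05, 0, 1, 1.5, 0, -2, 0, -0.045, 0, 1, 2, 0, -1.5, 0, -0.05, 0, 1, 2.5, 0, -2, 0, -0.045, 0, 1]
(np.float64(680.999838000054), np.float64(-342.16199989200004)) (56, -0.002, -30) 4 [1.5, 0, -1, 0, -0.035, 0, 1, 2, 0, -0.5, 0, -0.035, 0, 1, 2.5, 0, -0.5, 0, -0.035, 0, 1, 2, 0, -0.5, 0, -0.035, 0, 1]
end [ 556.2 -342.1   29.9]
```

Request:
arm_command --rows '[1, 0, -0.5, 0, -0.015, 0, 1, -1, 0, -2.5, 0, -0.04, 0, 1, -1, 0, -2.5, 0, -0.04, 0, 1, 0.5, 0, -1, 0, -0.035, 0, 1, 1, 0, -1, 0, -0.04, 0, 1, 1, 0, -1, 0, -0.04, 0, 1, 1, 0, -0.5, 0, -0.04, 0, 1]'

```text
time: 32.7
position: [0.5411, -0.3413, 0.0386]
tcp_rot: [-0.001, 2.948, -0.001]
wrist_force: [0.3, -0.5, -2.5]
finger_gap: 0.0153
grasp_force: 60.2
```

Request:
arm_command --rows '[1.5, 0, -2, 0, -0.05, 0, 1, 1.5, 0, -2, 0, -0.045, 0, 1, 2, 0, -1.5, 0, -0.05, 0, 1, 2.5, 0, -2, 0, -0.045, 0, 1, 1.5, 0, -1, 0, -0.035, 0, 1, 2, 0, -0.5, 0, -0.035, 0, 1, 2.5, 0, -0.5, 0, -0.035, 0, 1, 2, 0, -0.5, 0, -0.035, 0, 1, 0, 0, 10, 0, 0, 0, 1, 0, 0, 0, 0, 0, 0, 1]'

```text
time: 33.7
position: [0.5571, -0.3421, 0.0403]
tcp_rot: [-0.001, 2.619, -0.002]
wrist_force: [0.7, -0.4, -1.2]
finger_gap: 0.0154
grasp_force: 60.2
```

Request:
arm_command --rows '[0, 0, 10, 0, 0, 0, 1, 0, 0, 20, 0, 0, 0, 1, 0, 0, 20, 0, 0, 0, 1, 0, 0, 20, 0, 0, 0, 1, 0, 0, 20, 0, 0, 0, 1, 0, 0, 20, 0, 0, 0, 1, 0, 0, 20, 0, 0, 0, 1, 0, 0, 20, 0, 0, 0, 1, 0, 0, 10, 0, 0, 0, 1, 0, 0, 0, 0, 0, 0, 1]'

```text
time: 34.7
position: [0.5575, -0.3425, 0.2019]
tcp_rot: [-0.002, 2.616, -0.005]
wrist_force: [0.5, -0.2, -1.3]
finger_gap: 0.0152
grasp_force: 60.2
```

```bash
python3 - <<'E'
from h import *
s=r.get_state();R=Ro.from_rotvec(s["tcp_rot"]).as_matrix();l=(R@L+s["position"])*1000;print(l,np.degrees(np.arcsin(R[2,0])),s["wrist_force"],s["position"])
a,_,P=cam("scene"); q=P*1000; save("s12",a)
hsv=cv2.cvtColor(a,cv2.COLOR_RGB2HSV).astype(int)
br=((hsv[...,0]<18)&(hsv[...,1]>90)&(hsv[...,2]>60)).astype(np.uint8)
z=q[...,2]
for nm,m in(("bin",(abs(q[...,1]+342)<40)&(abs(q[...,0]-600)<95)&(z>2)&(z<60)),("scoop",(np.hypot(q[...,0]-640,q[...,1]+342)<90)&(z>140)&(z<270))):
    n,lab,st,c=cv2.connectedComponentsWithStats((br&m).astype(np.uint8))
    print(nm,[(int(st[i,4]),c[i].round().tolist(),np.nanmedian(q[lab==i],0).round().tolist()) for i in range(1,n) if st[i,4]>4])
for x in r.cut_out("scene","nut0"): print(round(x["score"],2),np.round(x["rect"]),np.round(np.nanmedian(q[x["pixels"]],0)))
b,_,P=cam("top"); q=P*1000
for x in r.cut_out("top","nut0"): print("top",round(x["score"],2),np.round(x["rect"]),np.round(np.nanmedian(q[x["pixels"]],0)))
E
```

```text
[ 681.97752375 -342.37604     228.38096816] -30.099074618128277 [ 0.53262634 -0.24893533 -1.31389669] [ 0.55748424 -0.34248999  0.20187326]
bin []
scoop [(116, [391.0, 156.0], [618.0, -352.0, 216.0])]
0.39 [388. 156.   8.   9.] [ 622. -342.  218.]
top 0.66 [491. 220.  11.  11.] [ 610. -359.  207.]
top 0.51 [477. 218.   9.   6.] [ 610. -323.  211.]
```

Request:
arm_command --rows '[1, 8, 0, 0, 0, 0.05, 1, 1, 16, 0, 0, 0, 0.05, 1, 1, 16, 0, 0, 0, 0.05, 1, 1, 16, 0, 0, 0, 0.05, 1, 1, 16, 0, 0, 0, 0.05, 1, 1, 16, 0, 0, 0, 0.05, 1, 1, 16, 0, 0, 0, 0.05, 1, 1, 16, 0, 0, 0, 0.05, 1, 1, 16, 0, 0, 0, 0.05, 1, 1, 16, 0, 0, 0, 0.05, 1]'

```text
time: 35.9
position: [0.5659, -0.1887, 0.1979]
tcp_rot: [-0.653, 2.549, 0.175]
wrist_force: [-0.4, -0.2, -1.3]
finger_gap: 0.0155
grasp_force: 60.2
```

Request:
arm_command --rows '[1, 16, 0, 0, 0, 0.05, 1, 1, 16, 0, 0, 0, 0.05, 1, 1, 16, 0, 0, 0, 0.05, 1, 1, 16, 0, 0, 0, 0.05, 1, 1, 16, 0, 0, 0, 0.05, 1, 1, 16, 0, 0, 0, 0.05, 1, 1, 16, 0, 0, 0, 0.05, 1, 1, 16, 0, 0, 0, 0.05, 1, 1, 16, 0, 0, 0, 0.05, 1, 1, 16, 0, 0, 0, 0.05, 1]'

```text
time: 36.9
position: [0.5765, -0.0283, 0.1992]
tcp_rot: [-1.281, 2.334, 0.341]
wrist_force: [0.3, 0.3, -1.2]
finger_gap: 0.0155
grasp_force: 60.2
```

Request:
arm_command --rows '[1, 16, 0, 0, 0, 0.05, 1, 1, 16, 0, 0, 0, 0.05, 1, 1, 16, 0, 0, 0, 0.05, 1, 1, 16, 0, 0, 0, 0.05, 1, 1, 16, 0, 0, 0, 0.05, 1, 1, 16, 0, 0, 0, 0.05, 1, 1, 16, 0, 0, 0, 0.05, 1, 1, 16, 0, 0, 0, 0.05, 1, 1, 16, 0, 0, 0, 0.05, 1, 1, 16, 0, 0, 0, 0.05, 1]'

```text
time: 37.9
position: [0.5865, 0.1317, 0.1992]
tcp_rot: [-1.856, 1.984, 0.495]
wrist_force: [-0.4, 0.7, -2.6]
finger_gap: 0.0153
grasp_force: 60.2
```

Request:
arm_command --rows '[3, 14, 0, 0, 0, 0.04, 1, 3, 8, 0, 0, 0, 0.035, 1, 2, 4, 0, 0, 0, 0, 1, 0, 0, 0, 0, 0, 0, 1, 0, 0, 0, 0, 0, 0, 1]'

```text
time: 38.4
position: [0.5943, 0.156, 0.1991]
tcp_rot: [-1.931, 1.924, 0.515]
wrist_force: [-0.4, -1.0, -2.0]
finger_gap: 0.0154
grasp_force: 60.1
```

```bash
python3 - <<'E'
from h import *
s=r.get_state();R=Ro.from_rotvec(s["tcp_rot"]).as_matrix();l=(R@L+s["position"])*1000;print(l,np.degrees(np.arcsin(R[2,0])),s["wrist_force"],s["joint_positions"],-R[:,0])
plan([(P_(-12,200,-29),2),(P_(-12,157,-5),7),(P_(-12,149,10),5),(P_(-12,145,30),5),(P_(-12,143,56),6)])
b,_,P=cam("top"); q=P*1000
m=(abs(q[...,1]+342)<42)&(abs(q[...,0]-600)<70); hsv=cv2.cvtColor(b,cv2.COLOR_RGB2HSV)
print("brown in bin",(m&(hsv[...,1]>90)).sum(), "of",m.sum())
for l_ in("nut0","ball0"):
  for x in r.cut_out("top",l_): print("top",l_,round(x["score"],2),np.round(x["rect"]),np.round(np.nanmedian(q[x["pixels"]],0)))
E
```

```text
[593.86189259 280.60414254 225.18471757] -29.923448107958343 [-0.44683512 -1.03520418 -2.00218514] [-0.11638072  0.47695371 -0.15675585  1.00506184  0.51822747 -1.70884049] [-0.00334812  0.8666862   0.49884247]
from [594.3 156.  199.1] F [-0.4 -1.  -2. ] t 38.4
(596, 285.5) (200, 1.571, -29) 2 [1, 2, -11.5, -0.01, 0, 0, 1, 0.5, 2.5, -11.5, -0.005, 0, -0.005, 1]
(596, 285.5) (157, 1.571, -5) 7 [0, -1, 1, -0.06, 0, 0, 1, 0, -1, 1.5, -0.06, 0, 0, 1, 0, -0.5, 1.5, -0.06, 0, 0, 1, 0, 0.5, 1.5, -0.06, 0, 0, 1, 0, 0.5, 1.5, -0.06, 0, 0, 1, 0, 1, 1.5, -0.06, 0, 0, 1, 0, 1.5, 1, -0.06, 0, 0, 1]
(596, 285.5) (149, 1.571, 10) 5 [0, 1.5, 5, -0.05, 0, 0, 1, 0, 2, 5, -0.055, 0, 0, 1, 0, 2.5, 4.5, -0.05, 0, 0, 1, 0, 2.5, 4.5, -0.055, 0, 0, 1, 0, 3, 4.5, -0.05, 0, 0, 1]
(596, 285.5) (145, 1.571, 30) 5 [0, 4.5, 6.5, -0.07, 0, 0, 1, 0, 5, 7, -0.07, 0, 0, 1, 0, 5.5, 6, -0.07, 0, 0, 1, 0, 6, 6, -0.07, 0, 0, 1, 0, 6.5, 5, -0.07, 0, 0, 1]
(596, 285.5) (143, 1.571, 56) 6 [0, 7.5, 6, -0.075, 0, 0, 1, 0, 7.5, 5, -0.075, 0, 0, 1, 0, 8.5, 5, -0.08, 0, 0, 1, 0, 8.5, 4, -0.075, 0, 0, 1, 0, 9, 3, -0.075, 0, 0, 1, 0, 9, 3, -0.075, 0, 0, 1]
end [595.8 250.5 265.6]
brown in bin 0 of 1335
top ball0 0.59 [219. 232.   7.   8.] [594. 331.  94.]
top ball0 0.48 [218. 223.  10.   4.] [609. 329. 113.]
```

Request:
arm_command --rows '[1, 2, -11.5, -0.01, 0, 0, 1, 0.5, 2.5, -11.5, -0.005, 0, -0.005, 1, 0, -1, 1, -0.06, 0, 0, 1, 0, -1, 1.5, -0.06, 0, 0, 1, 0, -0.5, 1.5, -0.06, 0, 0, 1, 0, 0.5, 1.5, -0.06, 0, 0, 1, 0, 0.5, 1.5, -0.06, 0, 0, 1, 0, 1, 1.5, -0.06, 0, 0, 1, 0, 1.5, 1, -0.06, 0, 0, 1, 0, 0, 0, 0, 0, 0, 1]'

```text
time: 39.55
position: [0.5957, 0.1637, 0.1854]
tcp_rot: [-2.178, 2.173, 0.094]
wrist_force: [-0.6, -0.2, -1.4]
finger_gap: 0.0154
grasp_force: 60.2
```

Request:
arm_command --rows '[0, 1.5, 5, -0.05, 0, 0, 1, 0, 2, 5, -0.055, 0, 0, 1, 0, 2.5, 4.5, -0.05, 0, 0, 1, 0, 2.5, 4.5, -0.055, 0, 0, 1, 0, 3, 4.5, -0.05, 0, 0, 1, 0, 4.5, 6.5, -0.07, 0, 0, 1, 0, 5, 7, -0.07, 0, 0, 1, 0, 5.5, 6, -0.07, 0, 0, 1, 0, 6, 6, -0.07, 0, 0, 1, 0, 6.5, 5, -0.07, 0, 0, 1]'

```text
time: 40.55
position: [0.596, 0.2007, 0.2393]
tcp_rot: [1.926, -1.929, 0.517]
wrist_force: [0.5, 0.3, -1.2]
finger_gap: 0.0153
grasp_force: 60.2
```

Request:
arm_command --rows '[0, 7.5, 6, -0.075, 0, 0, 1, 0, 7.5, 5, -0.075, 0, 0, 1, 0, 8.5, 5, -0.08, 0, 0, 1, 0, 8.5, 4, -0.075, 0, 0, 1, 0, 9, 3, -0.075, 0, 0, 1, 0, 9, 3, -0.075, 0, 0, 1, 0, 0, 0, 0, 0, 0, 1, 0, 0, 0, 0, 0, 0, 1, 0, 0, 0, 0, 0, 0, 1, 0, 0, 0, 0, 0, 0, 1]'

```text
time: 41.55
position: [0.5964, 0.2499, 0.2678]
tcp_rot: [1.632, -1.637, 0.869]
wrist_force: [-0.6, 0.1, -1.3]
finger_gap: 0.0154
grasp_force: 60.2
```

Request:
arm_command --rows '[0, 0, 10, 0, 0, 0, 1, 0, 0, 10, 0, 0, 0, 1, 0, 0, 10, 0, 0, 0, 1, 0, -21, 0, 0.12, 0, 0, 1, 0, -20, -1.5, 0.125, 0, 0, 1, 0, -19, -4, 0.12, 0, 0, 1, 0, -17.5, -5, 0.125, 0, 0, 1, 0, -16.5, -6.5, 0.12, 0, 0, 1, 0, -15, -7.5, 0.125, 0, 0, 1, 0, -13.5, -8.5, 0.12, 0, 0, 1]'

```text
time: 42.55
position: [0.5964, 0.1277, 0.2654]
tcp_rot: [2.163, -2.164, 0.134]
wrist_force: [0.0, -0.3, -1.7]
finger_gap: 0.0153
grasp_force: 60.2
```

Request:
arm_command --rows '[0, -12, -9.5, 0.12, 0, 0, 1, -10, -25, 0, 0, 0, 0, 1, -15, -25, 0, 0, 0, 0, 1, -15, -25, 0, 0, 0, 0, 1, -15, -25, 0, 0, 0, 0, 1, -15, -25, 0, 0, 0, 0, 1, -15, -25, 0, 0, 0, 0, 1, -15, -15, 0, 0, 0, 0, 1, -10, -10, 0, 0, 0, 0, 1, 0, 0, 0, 0, 0, 0, 1]'

```text
time: 43.55
position: [0.4851, -0.0596, 0.2542]
tcp_rot: [2.218, -2.223, 0.006]
wrist_force: [0.7, -0.3, -0.9]
finger_gap: 0.015
grasp_force: 60.1
```

```bash
python3 - <<'E'
from h import *
s=r.get_state(); print(s["position"],s["tcp_rot"],s["wrist_force"])
a,_,P=cam("top"); q=P*1000
w=cv2.resize(a[190:260,190:280],(450,350),interpolation=cv2.INTER_CUBIC)
v=cv2.resize(a[180:320,370:510],(350,350),interpolation=cv2.INTER_CUBIC)
save("c13",np.hstack([w,v]))
z=q[...,2]
# lid location by knob / flange
m=(np.hypot(q[...,0]-609,q[...,1]-7)<130)&(z>15)&(z<23); k=(np.hypot(q[...,0]-609,q[...,1]-7)<130)&(z>48)&(z<58)
for mm in(m,k):
  if mm.sum()>5: print(mm.sum(),q[mm].mean(0).round(1),cv2.minEnclosingCircle(q[mm][:,:2].astype(np.float32)))
E
```

```text
[ 0.4851015  -0.0595707   0.25416522] [ 2.21830677 -2.22333085  0.00559351] [ 0.65014479 -0.26820046 -0.88533828]
1139 [623.4  21.5  18.5] ((618.09521484375, 29.64641571044922), 118.93722534179688)
67 [608.3   6.9  53.2] ((608.5511474609375, 6.899174213409424), 12.879801750183105)
```

View pics/c13.png

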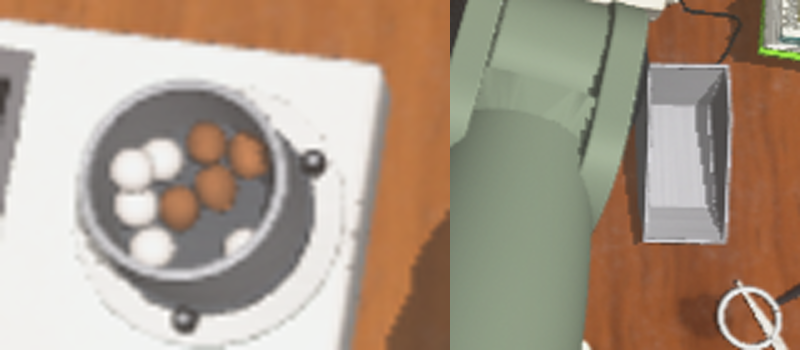

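```bash
python3 - <<'E'
from h import *
plan([((495.4,53.4,60,1.337,0),6)])
E
```

```text
from [486.  -58.9 254.1] F [ 0.5  0.2 -1.3] t 43.6
(495.4, 53.4) (60, 1.337, 0) 6 [-3, -1, -26, 0, 0, -0.04, 1, -3, -1, -25.5, 0, 0, -0.035, 1, -3.5, -0.5, -26, 0, 0, -0.04, 1, -3, -1, -25.5, 0, 0, -0.04, 1, -3, -1, -26, 0.005, 0, -0.04, 1, -3, -1, -25.5, 0, 0, -0.035, 1]
end [467.5 -64.4  99.6]
```

Request:
arm_command --rows '[-3, -1, -26, 0, 0, -0.04, 1, -3, -1, -25.5, 0, 0, -0.035, 1, -3.5, -0.5, -26, 0, 0, -0.04, 1, -3, -1, -25.5, 0, 0, -0.04, 1, -3, -1, -26, 0.005, 0, -0.04, 1, -3, -1, -25.5, 0, 0, -0.035, 1, 0, 0, -20, 0, 0, 0, 1, 0, 0, -20, 0, 0, 0, 1, 0, 0, -10, 0, 0, 0, 1, 0, 0, 0, 0, 0, 0, 1]'

```text
time: 44.6
position: [0.467, -0.0634, 0.0477]
tcp_rot: [-1.952, 2.46, 0.005]
wrist_force: [-0.3, 0.1, -0.9]
finger_gap: 0.015
grasp_force: 60.1
```

Request:
arm_command --rows '[0, 0, -2, 0, 0, 0, 1, 0, 0, -2, 0, 0, 0, 1, 0, 0, -2, 0, 0, 0, 1, 0, 0, 0, 0, 0, 0, 1]'

```text
time: 45.0
position: [0.4677, -0.0642, 0.043]
tcp_rot: [-1.95, 2.46, 0.001]
wrist_force: [-0.6, 0.2, -1.6]
finger_gap: 0.0151
grasp_force: 60.1
```

Request:
arm_command --rows '[0, 0, -1, 0, 0, 0, 1, 0, 0, -0.5, 0, 0, 0, 1, 0, 0, 0, 0, 0, 0, 1]'

```text
time: 45.3
position: [0.4677, -0.0647, 0.0425]
tcp_rot: [-1.949, 2.461, -0.0]
wrist_force: [-3.8, -1.4, 11.0]
finger_gap: 0.0154
grasp_force: 62.2
```

Request:
arm_command --rows '[0, 0, 0, 0, 0, 0, -1, 0, 0, 0, 0, 0, 0, -1, 0, 0, 0, 0, 0, 0, -1, 0, 0, 0, 0, 0, 0, -1, 0, 0, 0, 0, 0, 0, -1, 0, 0, 20, 0, 0, 0, -1, 0, 0, 40, 0, 0, 0, -1, 0, 0, 45, 0, 0, 0, -1, 0, 0, 0, 0, 0, 0, -1]'

```text
time: 46.2
position: [0.4712, -0.0652, 0.1514]
tcp_rot: [-1.947, 2.456, -0.01]
wrist_force: [1.0, -0.0, -0.7]
finger_gap: 0.0855
grasp_force: 0.0
```

Request:
arm_command --rows '[10, 5, 0, 0, 0, -0.134, -1, 16, 8, 0, 0, 0, -0.134, -1, 16, 8, 0, 0, 0, -0.134, -1, 16, 8, 0, 0, 0, -0.134, -1, 16, 8, 0, 0, 0, -0.134, -1, 16, 8, 0, 0, 0, -0.134, -1, 16, 8, 0, 0, 0, -0.133, -1, 16, 8, 0, 0, 0, -0.133, -1, 16, 8, 0, 0, 0, -0.133, -1, 3, 2, 0, 0, 0, 0, -1]'

```text
time: 47.2
position: [0.6095, 0.0076, 0.1454]
tcp_rot: [-0.217, 3.131, -0.0]
wrist_force: [-0.4, -0.7, -0.5]
finger_gap: 0.0853
grasp_force: 0.0
```

```bash
python3 - <<'E'
from h import *
s=r.get_state(); print(s["position"],s["tcp_rot"])
a,_,P=cam("wrist"); q=P*1000; z=q[...,2]
for lo,hi,rad in((47,60,60),(13,24,100)):
    m=(np.hypot(q[...,0]-608,q[...,1]-7)<rad)&(z>lo)&(z<hi)&(a.max(-1)<(90 if lo>40 else 256)); w=q[m]
    if lo<20: g=np.abs(a.astype(int)[...,0]-a.astype(int)[...,1])<6; m&=g; w=q[m]
    if len(w)>20: print(len(w),w.mean(0).round(1),np.percentile(w,[1,99],axis=0).round(1).tolist())
a,_,P=cam("top"); q=P*1000; z=q[...,2]
m=(np.hypot(q[...,0]-608,q[...,1]-7)<100)&(z>48)&(z<58)&(a.max(-1)<90); print("top",m.sum(),q[m].mean(0) if m.any() else "")
m=(np.hypot(q[...,0]-466,q[...,1]+64)<60)&(z>65)&(z<85)&(a.max(-1)<90); print("handle",m.sum(),cv2.minAreaRect(q[m][:,:2].astype(np.float32)) if m.any() else "",np.median(z[m]) if m.any() else "")
E
```

```text
[0.60951941 0.00757839 0.14542391] [-2.17459246e-01  3.13136931e+00 -2.28746837e-04]
1454 [606.9   6.7  53.8] [[595.6, -4.9, 47.9], [619.6, 18.7, 55.6]]
22553 [609.6   8.   19.6] [[553.8, -90.2, 13.5], [703.8, 103.8, 21.7]]
top 0 
handle 16 ((460.1217041015625, -92.2077407836914), (12.896560668945312, 6.112001419067383), 3.0707170963287354) 76.41280168959634
```

Request:
arm_command --rows '[-1.5, -0.5, -30, 0, 0, 0, -1, 0, 0, -40, 0, 0, 0, -1, 0, 0, -30, 0, 0, 0, -1, 0, 0, -21, 0, 0, 0, -1, 0, 0, 0, 0, 0, 0, 1, 0, 0, 0, 0, 0, 0, 1, 0, 0, 0, 0, 0, 0, 1, 0, 0, 0, 0, 0, 0, 1, 0, 0, 0, 0, 0, 0, 1, 0, 0, 0, 0, 0, 0, 1]'

```text
time: 48.3
position: [0.6082, 0.0064, 0.0271]
tcp_rot: [-0.216, 3.129, -0.001]
wrist_force: [-1.2, 0.2, 5.8]
finger_gap: 0.0244
grasp_force: 59.0
```

Request:
arm_command --rows '[0, 0, 10, 0, 0, 0, 1, 0, 0, 30, 0, 0, 0, 1, 0, 0, 40, 0, 0, 0, 1, 0, 0, 40, 0, 0, 0, 1, 0, 0, 40, 0, 0, 0, 1, 0, 0, 30, 0, 0, 0, 1, 0, 0, 0, 0, 0, 0, 1, 0, 0, 0, 0, 0, 0, 1]'

```text
time: 49.1
position: [0.6069, 0.0064, 0.2156]
tcp_rot: [-0.215, 3.131, -0.001]
wrist_force: [0.7, 1.0, -4.5]
finger_gap: 0.0242
grasp_force: 59.2
```

```bash
python3 - <<'E'
from h import *
s=r.get_state(); p=np.array(s["position"])*1000; print(p,s["tcp_rot"])
R=Ro.from_rotvec(s["tcp_rot"]).as_matrix()
a,_,P=cam("wrist"); q=(P*1000-p)@R
m=(np.hypot(q[...,0],q[...,1])<70)&(q[...,2]>-2)&(q[...,2]<15)&(a.min(-1)>60); w=q[m]
if len(w): print(len(w),np.percentile(w,[.5,50,99.5],axis=0).round(1).tolist())
# circle fit on outer edge: for angles
ang=np.degrees(np.arctan2(w[:,1],w[:,0])); rr=np.hypot(w[:,0],w[:,1]); pts=[]
for t in range(-180,180,10):
    k=(ang>=t)&(ang<t+10)
    if k.sum()>20: 
        e=w[k][rr[k]>np.percentile(rr[k],97)].mean(0); pts.append(e[:2])
pts=np.array(pts); print(len(pts),np.hypot(*pts.T).round())
A=np.c_[2*pts,np.ones(len(pts))]; sol=np.linalg.lstsq(A,(pts**2).sum(1),rcond=None)[0]; print("circle in tool",sol[:2],np.sqrt(sol[2]+sol[0]**2+sol[1]**2))
b,_,P=cam("top"); t=P*1000; z=t[...,2]
m=(np.hypot(t[...,0]-466,t[...,1]+64)<60)&(z>65)&(z<85)&(b.max(-1)<90); print("handle",m.sum(),cv2.minAreaRect(t[m][:,:2].astype(np.float32)) if m.any() else "")
E
```

```text
[606.85730247   6.36901929 215.58098984] [-2.15477689e-01  3.13077299e+00 -9.32250931e-04]
37785 [[-53.0, -53.2, 5.2], [19.1, -0.0, 6.9], [54.6, 53.5, 10.0]]
32 [55. 55. 55. 55. 55. 55. 55. 55. 55. 55. 55. 55. 55. 55. 55. 55. 55. 55.
 55. 55. 55. 55. 55. 55. 55. 55. 55. 55. 56. 55. 55. 55.]
circle in tool [-0.03032633  0.15205051] 55.158757874432
handle 0
```

```bash
python3 - <<'E'
from h import *
b,_,P=cam("top"); t=P*1000; z=t[...,2]
m=(np.hypot(t[...,0]-596,t[...,1]-297)<70)&(z>132)&(z<146); w=t[m][:,:2]
c=w.mean(0)
for _ in range(5):
    A=np.c_[2*w,np.ones(len(w))]; s=np.linalg.lstsq(A,(w**2).sum(1),rcond=None)[0]; c=s[:2]
print(len(w),c,np.sqrt(s[2]+c@c),cv2.minEnclosingCircle(w.astype(np.float32)),t[m][:,2].mean())
b,_,P=cam("scene"); t=P*1000; z=t[...,2]
m=(np.hypot(t[...,0]-596,t[...,1]-297)<60)&(z>137)&(z<146); w=t[m][:,:2]; print("scene",len(w),cv2.minEnclosingCircle(w.astype(np.float32)))
E
```

```text
339 [596.13909833 296.85339698] 50.75025821310325 ((596.4595336914062, 297.6399841308594), 54.3302116394043) 139.3524090888967
scene 309 ((595.853271484375, 297.30792236328125), 57.315887451171875)
```

Request:
arm_command --rows '[-1, 20, 0, 0, 0, 0, 1, -2, 40, 0, 0, 0, 0, 1, -2, 45, 0, 0, 0, 0, 1, -2, 45, 0, 0, 0, 0, 1, -2, 45, 0, 0, 0, 0, 1, -1, 45, 0, 0, 0, 0, 1, 0, 30, 0, 0, 0, 0, 1, 0, 15, 0, 0, 0, 0, 1, 0, 5, 0, 0, 0, 0, 1, 0, 0, 0, 0, 0, 0, 1]'

```text
time: 50.3
position: [0.5967, 0.2959, 0.2142]
tcp_rot: [-0.216, 3.133, -0.002]
wrist_force: [-0.3, -0.6, -3.4]
finger_gap: 0.0244
grasp_force: 59.4
```

Request:
arm_command --rows '[-0.5, 1, -20, 0, 0, 0, 1, 0, 0, -15, 0, 0, 0, 1, 0, 0, -6, 0, 0, 0, 1, 0, 0, 0, 0, 0, 0, 1, 0, 0, 0, 0, 0, 0, 1]'

```text
time: 50.8
position: [0.597, 0.2965, 0.1749]
tcp_rot: [-0.213, 3.131, -0.001]
wrist_force: [0.1, -0.0, -2.2]
finger_gap: 0.0244
grasp_force: 59.4
```

Request:
arm_command --rows '[0, 0, -4, 0, 0, 0, 1, 0, 0, -4, 0, 0, 0, 1, 0, 0, -4, 0, 0, 0, 1, 0, 0, 0, 0, 0, 0, 1]'

```text
time: 51.2
position: [0.5959, 0.2972, 0.1614]
tcp_rot: [-0.216, 3.133, -0.001]
wrist_force: [-0.8, -0.2, -2.6]
finger_gap: 0.0241
grasp_force: 59.4
```

Request:
arm_command --rows '[0, 0, -3, 0, 0, 0, 1, 0, 0, -2, 0, 0, 0, 1, 0, 0, 0, 0, 0, 0, 1]'

```text
time: 51.5
position: [0.5963, 0.2974, 0.1568]
tcp_rot: [-0.216, 3.132, -0.001]
wrist_force: [0.4, 0.2, -1.8]
finger_gap: 0.0239
grasp_force: 59.4
```

Request:
arm_command --rows '[0, 0, -1, 0, 0, 0, 1, 0, 0, -1, 0, 0, 0, 1, 0, 0, 0, 0, 0, 0, 1]'

```text
time: 51.8
position: [0.5965, 0.2974, 0.1566]
tcp_rot: [-0.215, 3.131, -0.0]
wrist_force: [-2.2, -1.2, 5.5]
finger_gap: 0.0241
grasp_force: 60.2
```

Request:
arm_command --rows '[0, 0, 0, 0, 0, 0, -1, 0, 0, 0, 0, 0, 0, -1, 0, 0, 0, 0, 0, 0, -1, 0, 0, 0, 0, 0, 0, -1, 0, 0, 0, 0, 0, 0, -1, 0, 0, 20, 0, 0, 0, -1, 0, 0, 40, 0, 0, 0, -1, 0, -20, 10, 0, 0, 0, -1, 0, 0, 0, 0, 0, 0, -1]'

```text
time: 52.7
position: [0.598, 0.2761, 0.2278]
tcp_rot: [-0.212, 3.127, -0.0]
wrist_force: [0.2, 0.1, -0.2]
finger_gap: 0.0849
grasp_force: 0.0
```

```bash
python3 - <<'E'
from h import *
s=r.get_state(); print(s["position"],s["time"])
a,_,P=cam("wrist"); q=P*1000; z=q[...,2]
m=(np.hypot(q[...,0]-596,q[...,1]-297)<70)&(z>141)&(z<160); w=q[m]
A=np.c_[w[:,:2],np.ones(len(w))]; k=np.linalg.lstsq(A,w[:,2],rcond=None)[0]; print(len(w),"z",np.median(w[:,2]),"tilt",k[:2],cv2.minEnclosingCircle(w[:,:2].astype(np.float32)))
m=(np.hypot(q[...,0]-551,q[...,1]-449)<25)&(z>76)&(z<90);w=q[m]; print("start",len(w),w.mean(0) if len(w) else "",cv2.minEnclosingCircle(w[:,:2].astype(np.float32)) if len(w) else "")
b,_,P=cam("top"); c=b[190:340,180:400]; save("f",cv2.resize(c,(800,545),interpolation=cv2.INTER_CUBIC)); t=P*1000
z=t[...,2]; m=(np.hypot(t[...,0]-466,t[...,1]+64)<60)&(z>65)&(z<85)&(b.max(-1)<90); print("handle",m.sum(),cv2.minAreaRect(t[m][:,:2].astype(np.float32)) if m.any() else "")
E
```

```text
[0.5979784  0.27606557 0.22781255] 52.7
26122 z 149.55713519760025 tilt [0.00114139 0.00021893] ((596.6882934570312, 297.6614685058594), 56.00471115112305)
start 1361 [550.02428579 447.23709225  82.70946745] ((550.3623657226562, 448.6750793457031), 14.202094078063965)
handle 149 ((466.7297668457031, -64.59767150878906), (64.21280670166016, 15.83275318145752), 76.90579986572266)
```

Request:
arm_command --rows '[-5, 10, 10, 0, 0, 0, 1, -8, 30, 5, 0, 0, 0, 1, -10, 40, 0, 0, 0, 0, 1, -10, 40, 0, 0, 0, 0, 1, -10, 35, 0, 0, 0, 0, 1, -4, 17, 0, 0, 0, 0, 1, 0, 0, -30, 0, 0, 0, 1, 0, 0, -40, 0, 0, 0, 1, 0, 0, -40, 0, 0, 0, 1, 0, 0, 0, 0, 0, 0, 1]'

```text
time: 53.8
position: [0.545, 0.447, 0.1231]
tcp_rot: [0.215, -3.126, 0.01]
wrist_force: [-0.3, -0.3, -1.1]
finger_gap: 0.0001
grasp_force: 0.0
```

Request:
arm_command --rows '[0, 0, 0, 0, 0, 0, 1, 0, 0, 0, 0, 0, 0, 1]'

```text
time: 54.0
position: [0.5508, 0.4503, 0.1329]
tcp_rot: [-0.215, 3.128, 0.002]
wrist_force: [1.4, 0.7, 0.4]
finger_gap: 0.0001
grasp_force: 0.0
```

Request:
arm_command --rows '[0, -1, -20, 0, 0, 0, 1, 0, 0, -15, 0, 0, 0, 1, 0, 0, -10, 0, 0, 0, 1, 0, 0, 0, 0, 0, 0, 1, 0, 0, 0, 0, 0, 0, 1]'

```text
time: 54.5
position: [0.5496, 0.4485, 0.0856]
tcp_rot: [-0.215, 3.132, -0.0]
wrist_force: [-0.6, 0.6, -0.3]
finger_gap: -0.0002
grasp_force: 0.0
```

Request:
arm_command --rows '[0, 0, -4, 0, 0, 0, 1, 0, 0, -3, 0, 0, 0, 1, 0, 0, -3, 0, 0, 0, 1, 0, 0, -2, 0, 0, 0, 1, 0, 0, 0, 0, 0, 0, 1]'

```text
time: 55.0
position: [0.5504, 0.449, 0.076]
tcp_rot: [-0.215, 3.129, 0.002]
wrist_force: [-2.8, -1.1, 12.5]
finger_gap: 0.0001
grasp_force: 6.5
```

Request:
arm_command --rows '[0, 0, -1, 0, 0, 0, 1, 0, 0, 0, 0, 0, 0, 1, 0, 0, 0, 0, 0, 0, 1, 0, 0, 20, 0, 0, 0, 1, 0, 0, 40, 0, 0, 0, 1, 0, 0, 40, 0, 0, 0, 1, 0, 0, 40, 0, 0, 0, 1, 0, -30, 0, 0, 0, 0, 1, -20, -30, 0, 0, 0, 0, 1, 0, 0, 0, 0, 0, 0, 1]'

```text
time: 56.0
position: [0.5256, 0.3843, 0.2109]
tcp_rot: [0.212, -3.131, 0.006]
wrist_force: [-1.0, -0.1, -0.1]
finger_gap: -0.0001
grasp_force: 0.0
```

```bash
python3 - <<'E'
from h import *
b,_,P=cam("top"); save("f2",cv2.resize(b[150:350,160:400],(720,600),interpolation=cv2.INTER_CUBIC)); t=P*1000;z=t[...,2]
m=(np.hypot(t[...,0]-466,t[...,1]+64)<60)&(z>65)&(z<85)&(b.max(-1)<90); print("handle",m.sum(),cv2.minAreaRect(t[m][:,:2].astype(np.float32)) if m.any() else "")
E
```

```text
handle 147 ((468.279296875, -87.30546569824219), (63.634483337402344, 16.210277557373047), 87.84649658203125)
```

View pics/f2.png

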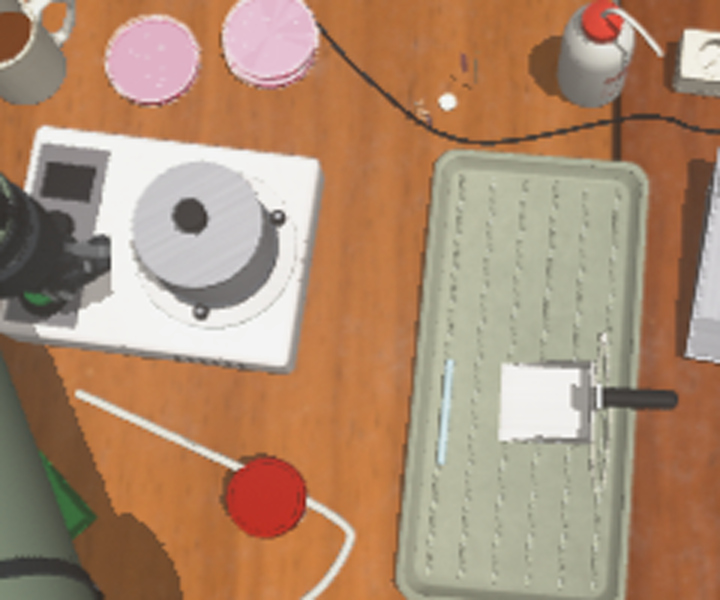

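```bash
python3 - <<'E'
from h import *
b,_,P=cam("top"); t=P*1000;z=t[...,2]
m=(np.hypot(t[...,0]-468,t[...,1]+87)<60)&(z>60)&(z<90)&(b.max(-1)<90); w=t[m]
for lo,hi in((-120,-100),(-100,-85),(-85,-70),(-70,-50)):
    k=w[(w[:,1]>lo)&(w[:,1]<hi)]; print(lo,len(k),k[:,2].mean().round(1) if len(k) else "")
m=(abs(t[...,0]-471)<30)&(t[...,1]>-40)&(t[...,1]<30)&(b.min(-1)>150); k=t[m]
print(len(k),np.linalg.lstsq(np.c_[k[:,:2],np.ones(len(k))],k[:,2],rcond=None)[0],k[:,2].mean())
E
```

```text
-120 39 75.2
-100 34 75.4
-85 37 75.5
-70 36 74.2
502 [0.00866446 0.00513868 0.78556371] 4.844468947104042
```

```bash
python3 -c "
from bench import r
print(r.finish_job())"
```

```text
the job is handed in; nothing more can be done
None
```

I handed the job in at about 56 s on the clock: all 5 balls and 4 nuts are in the jar, the scoop stands flat on the tray (knocked about 2 cm after I set it down), the lid is fully home and the start button was pressed right down last.

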